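# Clamp the baffle tube under the pointer and switch the interferometer on

## Task

Mount the black baffle tube in the interferometer's empty tube clamp: swing its bolt out, throw its hinged upper half open, lay the tube in the saddle with the white-banded end towards the interferometer head, slide it until the white band sits right under the tip of the fixed pointer, then swing the upper half fully down over it and the bolt upright into the slot of its ear (the nut stays as it is; it is tightened later). Put every loose lens ring away, each lying flat on the felt floor of the big maple tray, and switch the interferometer on at its rocker, which must not be on before the bolt is back in the slot. Leave the glass test flat in its box undisturbed.

Things in the scene. Friction and masses are not known exactly. Their poses are not given: they have to be found in the camera images.
- tube: Matte black baffle tube, 40 mm diameter, 170 mm long, 0.2 kg. Origin: on its axis, mid-length; x runs along it to the white-banded end. Bright octagonal flange (50 mm across flats) at x = -85 to -75 mm; the other end is plain. Starts in the brass V-block, which holds it at x = -25 to 25 mm. Once in the saddle it can be slid along its axis.
- band (a point): The middle of the white band, on the tube's axis, 60 mm from the tube's origin towards the plain end; axes as the tube's.
- vblock: Brass V-block (fixed), 50 mm long along its x axis (the tube's line), 64 mm wide, 40 mm high. Origin: centre of its underside. The tube lies in it with its axis 46 mm above the plate, white band towards +x.
- saddle (a point): Middle of the clamp's saddle, on the line where a seated tube's axis lies, 80 mm above the plate. y runs along that line to the interferometer head (its barrel begins 106 mm from here), x points across the tube, away from the robot, z up. The saddle is an open V, 30 mm long along y; its walls end 11 mm below the tube's axis. The bed below is 100 mm wide, its top 20 mm high.
- interferometer: The whole fixed interferometer: cast bed 100 mm wide and 460 mm long, its top 20 mm high, with clamp, pointer and switch pod, and the white optics head, 130 mm wide, from 130 to 280 mm along y, 185 mm high. Origin: on the plate, right below the saddle point; axes as the saddle's.
- pointer_tip (a point): Tip of the fixed red needle that points down over the tube's line, 60 mm along y from the saddle, 4 mm above the top of a seated tube; its arm comes from the far side, 10 mm higher still. A tube cannot be lowered straight down there: lower it short of the pointer (some 40 mm towards -y) and slide it in under it. Axes as the saddle's.
- strap (a joint): Angle of the clamp's hinged upper half, rad: 0 closed over the tube, 1.57 straight up, 2.2 (stop) thrown open to the far side; starts closed and empty. Past about 1.7 it leaves the saddle free from above. A stiff hinge: it stays where it is left; 1 to 2 N at the ear swing it. It can close only when the tube lies down in the saddle, which it then clears by 1 mm.
- strap_hinge (a point): Hinge axis of the upper half, parallel to the saddle's y, 32 mm beyond the saddle's point along x (far side), at the tube axis' height. Axes as the saddle's.
- strap_ear (a point): Middle of the slotted ear at the free end of the upper half, 74 mm from the hinge: a lug 30 mm wide along the hinge axis (can be pinched across that from above at any angle), 20 mm long, 10 mm thick, slot 10 mm wide. Closed, it lies 42 mm from the tube's axis on the robot's side, its top 7 mm above that axis. Turns with the upper half.
- bolt (a joint): Angle of the swing bolt, rad: 0 is upright in the slot of the closed ear, about 1.57 sticks out level towards the robot (stop at 1.8); starts anywhere from 0 to 1.6. Below about 0.5 its nut holds the closed ear down. It stays where it is left; about 1 N at the nut swings it. It can come upright only when the upper half is closed.
- bolt_pivot (a point): Pivot axis of the swing bolt, parallel to the saddle's y, 42 mm from the saddle's point on the robot's side and 20 mm below the tube's axis. Axes as the saddle's.
- bolt_nut (a point): Point on the bolt's axis, 50 mm from its pivot, in the upper part of the tall knurled brass nut (18 mm in diameter, from 30 to 58 mm from the pivot). With the bolt upright the nut's underside is 3 mm above the ear. The frame turns with the bolt; its z axis runs along the bolt.
- rocker (a joint): Angle of the red rocker switch, rad: 0 is off (the end towards the robot, with the white dot, stands up), 0.42 is on (that end pressed down). It stays where it is left; pressing takes about 4 N.
- rocker_on_end (a point): Top of the rocker's raised end (white dot), 16 mm from its tilting axis, on the low black pod at the bed's end away from the head, about 55 mm above the plate when off; it goes down 6 mm when switched on. The paddle is 26 mm wide, 42 mm long. Turns with the rocker.
- tray: Shallow maple tray with green felt floor (fixed), 140 mm along its x, 252 mm along its y, inside 128 x 240 mm, floor 6 mm and wall tops 22 mm above the plate. Origin: centre of its underside. Room for four rings in a row along y, at y = -87, -29, 29 and 87 mm.
- ring1: Knurled steel lens ring, 50 mm outside, 38 mm inside, 18 mm high, 110 g. Origin: its centre; z is its axis. Lies flat on the plate at the start. Two to four of the rings are present.
- ring2: As ring1.
- ring3: As ring1.
- ring4: As ring1.
- flat: Round glass optical test flat, 75 mm in diameter, 16 mm thick, in an open 100 mm maple box (40 mm high, its lid lies beyond it) at the far right; origin: centre of its underside. To be left alone.
Not all that is in view belongs to the job. What is shaped like the ring1 but yellow is not meant.

How it is judged:
By the outcome, as a careful person would: the job done as asked, in the order asked, and still so for the second after the job is handed in, with the robot touching nothing.
Of ring1, ring2, ring3, ring4 only 2 to 4 are there at a start; the rules pass over those that are not, and their reading is None.
At some moment in a run one of ring1, ring2, ring3, ring4 may be knocked a few centimetres aside while the robot is not near it.
Once in a run the grip may slacken for a moment while it holds something.
It also fails if it takes over 210 s, if anything falls off the work surface, if the arm or the gripper's body presses on something with over 40 N, if the wrist force passes 120 N, or if a joint passes its speed limit or range.

## Robot

A 6-joint arm with a two-finger parallel gripper is mounted at the origin on the work surface. World frame = base frame: x ahead of the robot, y to its left, z up, the work surface at z = 0. Lengths are in m, angles in rad, forces in N, time in s.
With the tool pointing down it reaches from about 0.35 to 0.8 m from the base axis. Payload 7.3 kg.
Tool frame: the origin (TCP) lies at the very end of the fingers, on their centre line; the grasp point (between the pads) lies 19 mm behind it; z points along the fingers, y is the direction in which the jaws open and shut (so a half turn about z gives the same grasp; the last joint's range is limited). The gripper opens to 85 mm and grips with 20 to 120 N. Pads are 22 mm wide; open, the fingers measure 114 mm over their backs; the gripper's body (76 mm by 85 mm) begins 54 mm behind the grasp point. The pads swing forward as they close: fully open they stand 13 mm farther back than shut.
Start: joints at [1.018, 0.342, 1.524, -0, 1.275, -0.146], TCP at [0.208, 0.482, 0.231] pointing down, gripper open.
Joint ranges: [-2.53, 2.53], [-0.77, 2.02], [0.04, 2.7], [-1, 4.14], [0.28, 2.66], [-3.11, 3.11]. Speed limits (rad/s): [2.57, 2.57, 3.14, 3.14, 3.14, 3.14].

## Interface

Orientations are given as a rotation vector (axis times angle).
In Python, from plant import bot gives the robot as it stands. The module is installed in compiled form; this text tells all that it offers.
- The arm moves only by the shell command python3 -m creep 'ROWS' [OPENING] [FORCE]. ROWS is JSON, a list of rows, each a list of 6 numbers: the shift along the tool's x, y, z in mm, then the turn, a rotation vector about the tool's x, y, z in degrees. In form: [[x, y, z, ax, ay, az], ...]. A call has 1 to 10 rows; each row shifts and turns the commanded pose from where the row before left it, along the tool's axes as they then stand; what a row does not reach is not made up. A row lasts 1/10 s, in which the tool goes at most 50 mm and 8.59 degrees, less where a joint would pass 70% of its speed; a pose out of reach is approached as far as the arm can. A call is refused whole if a number of a shift passes 50 or a number of a turn 8.59, either way. A call with a gripper value outside its range is refused whole. OPENING is the opening, from 0 (shut) to 1 (fully open), set as the call begins (- or left out, the last holds). The fingers move at their own pace and stop on an object; FORCE is the grip in N (left out, the last holds). Time passes only in rows, so rows that do not move let the fingers close. It gives the time, the measured TCP pose, the force and the opening at its end, in the units of the state.
- bot.get_state(): the state, without advancing time (a new reading comes with each control period).
- bot.capture(name): name is "side" or "top" or "wrist"; returns a dict with "frame" (420x560x3 uint8, blue, green, red), "range_z" (420x560 float32, m along the optical axis (not along the pixel's ray), 0 where there is no reading), "fx", "fy", "cx", "cy" (pixels), "k1" (the pictures are not rectified: a ray, as slopes to the right and down, at radius r is drawn at 1 + k1 r^2 times it, then the intrinsics apply), "eye" and "rotation" of the camera in the world. Camera axes: x right, y down, z forward; pixel columns grow to the right and rows downward; lengths in m; the calibration is good to about 2 mm. A picture is of the moment at which its call begins.
- bot.hand_in(): hands the job in, once; it reports no verdict.
The state is a dict: "t": time; "joint_positions": joint angles; "joint_velocities": joint speeds; "joint_torque": joint torques, N m; "position": TCP position; "orientation": TCP orientation; "force": force on the tool from outside, world axes, zero at the start; "ft_torque": the same for the moment, N m; "width": finger opening in m.
Only numpy, scipy, OpenCV 4.12 (cv2) and the standard library are available. Lean on these libraries where they do the work, as an engineer would, in place of code of your own. Each camera call takes 0.05 s, during which the arm holds its last target. There are 200 camera calls.

## Working session

There is one attempt and no reset: what is moved stays moved. The work goes in short steps, Python scripts to look and compute and a shell command to move; the robot and the scene stay as the last step left them, time stands still between calls to the robot, and variables do not carry over. Pictures are saved under pics/ and viewed, about 12 in all and at most 16, crops included, and the job is handed in when it is done.

```bash
mkdir -p pics
cat > h.py <<'E'
import numpy as np, cv2
from plant import bot
from scipy.spatial.transform import Rotation as R
def cap(n):
    c=bot.capture(n); np.savez(''+n+'.npz',**c); return c
def load(n): return dict(np.load(''+n+'.npz'))
def rays(c,uv):
    uv=np.atleast_2d(np.array(uv,float)); k=float(c['k1'])
    d=(uv-[c['cx'],c['cy']])/[c['fx'],c['fy']]; p=d.copy()
    for _ in range(20): p=d/(1+k*(p**2).sum(1,keepdims=True))
    return np.c_[p,np.ones(len(p))]
def world(c,uv,win=1):
    r=rays(c,uv); uv=np.atleast_2d(uv).astype(int); z=[]
    for u,v in uv:
        w=c['range_z'][max(v-win,0):v+win+1,max(u-win,0):u+win+1]; w=w[w>0]; z.append(np.median(w) if w.size else np.nan)
    return (r*np.array(z)[:,None])@c['rotation'].T+c['eye']
def atz(c,uv,z):
    r=rays(c,uv)@c['rotation'].T; return c['eye']+r*((z-c['eye'][2])/r[:,2])[:,None]
def cloud(c):
    h,w=c['range_z'].shape; u,v=np.meshgrid(range(w),range(h)); uv=np.c_[u.ravel(),v.ravel()]
    P=(rays(c,uv)*c['range_z'].ravel()[:,None])@c['rotation'].T+c['eye']; return P.reshape(h,w,3)
def proj(c,P):
    q=(np.atleast_2d(P)-c['eye'])@c['rotation']; s=q[:,:2]/q[:,2:]; s=s*(1+float(c['k1'])*(s**2).sum(1,keepdims=True))
    return s*[c['fx'],c['fy']]+[c['cx'],c['cy']]
def save(c,name,box=None,s=1):
    f=c['frame']
    if box: f=f[box[1]:box[3],box[0]:box[2]]
    cv2.imwrite('pics/'+name,cv2.resize(f,None,fx=s,fy=s,interpolation=cv2.INTER_CUBIC))
def st():
    s=bot.get_state(); Rm=R.from_rotvec(s['orientation']).as_matrix()
    print('t',s['t'],'p',np.round(s['position'],4),'w',round(s['width'],4),'F',np.round(s['force'],1)); print('R',np.round(Rm,3).tolist(),'q',np.round(s['joint_positions'],3)); return s,Rm
E
python3 - <<'E'
from h import *
st()
for n in('top','side'):
    c=cap(n); print(n,c['eye'],np.round(c['rotation'],3).tolist(),c['fx'],c['k1'])
    save(c,n+'0.png',None,1.4)
E
```

```text
t 0.0 p [0.2075 0.4818 0.2306] w 0.0853 F [ 0.   0.3 -0.2]
R [[-0.918, 0.396, -0.001], [0.396, 0.918, -0.001], [0.0, -0.002, -1.0]] q [ 1.018  0.343  1.525  0.     1.275 -0.146]
top [ 0.47046607 -0.04753466  1.14346562] [-2.223, 2.163, -0.089] 490.2998340245462 -0.17295643824689122
side [ 0.0907398  -0.97843167  0.73263671] [-2.092, 0.467, -0.293] 491.6541321963366 -0.011566060570550195
```

Run:
```python
s=open('h.py').read()
s=s.replace("c=bot.capture(n);","c=dict(bot.capture(n)); r=np.array(c['rotation']); c['rotation']=R.from_rotvec(r).as_matrix() if r.size==3 else r;")
open('h.py','w').write(s)
from h import *
for n in('top','side'):
    c=np.load(n+'.npz'); c=dict(c); c['rotation']=R.from_rotvec(c['rotation']).as_matrix(); np.savez(n+'.npz',**c); print(np.round(c['rotation'],2).tolist())
```

```text
[[0.03, -1.0, 0.07], [-1.0, -0.03, -0.01], [0.01, -0.07, -1.0]]
[[0.9, -0.21, 0.38], [-0.44, -0.49, 0.76], [0.02, -0.85, -0.53]]
```

View pics/top0.png

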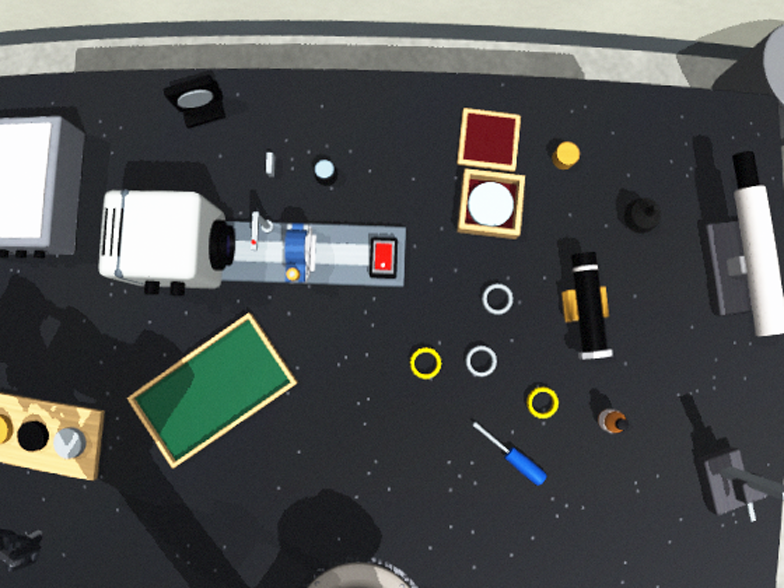

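View pics/side0.png

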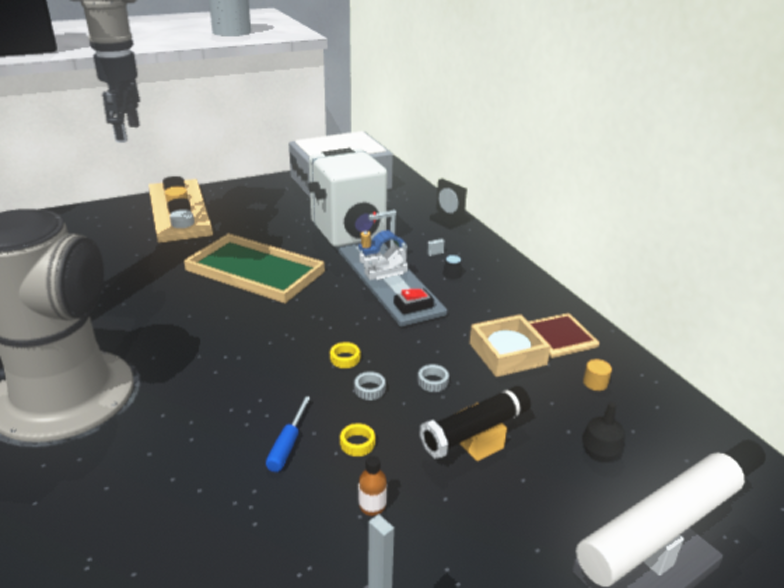

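Run:
```python
from h import *
c=load('top')
a=cv2.resize(c['frame'][145:215,150:300],None,fx=5,fy=5,interpolation=cv2.INTER_CUBIC)
b=cv2.resize(c['frame'][165:315,285:460],None,fx=3,fy=3,interpolation=cv2.INTER_CUBIC)
b=cv2.resize(b,None,fx=.5,fy=.5) if 0 else b
o=np.zeros((350+230,750,3),np.uint8); o[:350,:750]=a; b=cv2.resize(c['frame'][175:290,290:450],None,fx=2,fy=2,interpolation=cv2.INTER_CUBIC); o[350:,:320]=b
cv2.imwrite('pics/crop1.png',o)
P=cloud(c)
# plate
f=c['frame'].reshape(-1,3).astype(int); Q=P.reshape(-1,3)
H=lambda n,m: print(n,m.sum(),np.round(Q[m].mean(0),4))
print('plate z',np.nanmedian(Q[(abs(Q[:,0]-.4)<.1)&(abs(Q[:,1]+.1)<.1)][:,2]))
def at(p): return np.round(world(c,np.array(p)/1.4),4).tolist()
for n,p in dict(r1=(497,298),r2=(481,361),band=(585,265),fl=(597,352),rock=(383,256),nut=(292,273),ptr=(254,244)).items(): print(n,at(p))
# rings by grey mask
hsv=cv2.cvtColor(c['frame'],cv2.COLOR_BGR2HSV).reshape(-1,3)
for n,p in dict(r1=(497,298),r2=(481,361),y1=(426,363),y2=(543,402)).items():
    ctr=atz(c,np.array(p)/1.4,.018)[0]; m=(np.hypot(*(Q[:,:2]-ctr[:2]).T)<.035)&(Q[:,2]>.012)&(Q[:,2]<.03)
    q=Q[m]; (cx,cy),r=cv2.minEnclosingCircle(q[:,:2].astype(np.float32)); print(n,m.sum(),cx,cy,r,q[:,2].max())
def rect(n,m):
    q=Q[m][:,:2].astype(np.float32); r=cv2.minAreaRect(q); print(n,m.sum(),r, cv2.boxPoints(r).round(4).tolist())
rect('bed',(abs(Q[:,2]-.02)<.006)&(Q[:,0]>.40)&(Q[:,0]<.60)&(Q[:,1]>-.1)&(Q[:,1]<.09))
m=(abs(Q[:,2]-.046-.02)<.012)&(Q[:,0]>.2)&(Q[:,0]<.6)&(Q[:,1]>-.45)&(Q[:,1]<-.25); 
rect('tubetop',m&(f.max(1)<60))
g=(hsv[:,0]>60)&(hsv[:,0]<90)&(hsv[:,1]>120)&(Q[:,1]>0)&(Q[:,2]<.02)&(Q[:,2]>-.01); rect('felt',g)
```

```text
plate z 0.0004998703926513137
r1 [[0.5551, -0.2184, -0.0003]]
r2 [[0.449, -0.1934, 0.001]]
band [[0.6073, -0.3505, 0.066]]
fl [[0.4683, -0.3707, 0.0692]]
rock [[0.6137, -0.0262, 0.0511]]
nut [[0.5754, 0.1085, 0.12]]
ptr [[0.6174, 0.1675, 0.1238]]
r1 179 0.5543384552001953 -0.2164131999015808 0.026072878390550613 0.023381471425651057
r2 171 0.4507848918437958 -0.1914915144443512 0.025963330641388893 0.02268178669518095
y1 170 0.44517654180526733 -0.09990975260734558 0.025730198249220848 0.023193745141540267
y2 170 0.38326606154441833 -0.29481470584869385 0.025944232940673828 0.02245030816940452
bed 780 ((0.543651282787323, -0.03400297462940216), (0.2559660077095032, 0.11528242379426956), 49.864444732666016) [[0.4171000123023987, -0.09470000118017197], [0.5052000284194946, -0.16899999976158142], [0.670199990272522, 0.02669999934732914], [0.582099974155426, 0.10100000351667404]]
tubetop 906 ((0.4795528054237366, -0.37042590975761414), (0.2425493597984314, 0.03962324187159538), 7.507908344268799) [[0.35670000314712524, -0.36660000681877136], [0.3619000017642975, -0.4059000015258789], [0.602400004863739, -0.3741999864578247], [0.5971999764442444, -0.33489999175071716]]
felt 5174 ((0.5695754289627075, 0.3112752437591553), (0.5703210830688477, 0.2607369124889374), 16.945707321166992) [[0.2587999999523163, 0.3528999984264374], [0.33480000495910645, 0.10350000113248825], [0.8804000020027161, 0.26969999074935913], [0.8044000267982483, 0.51910001039505]]
```

View pics/crop1.png

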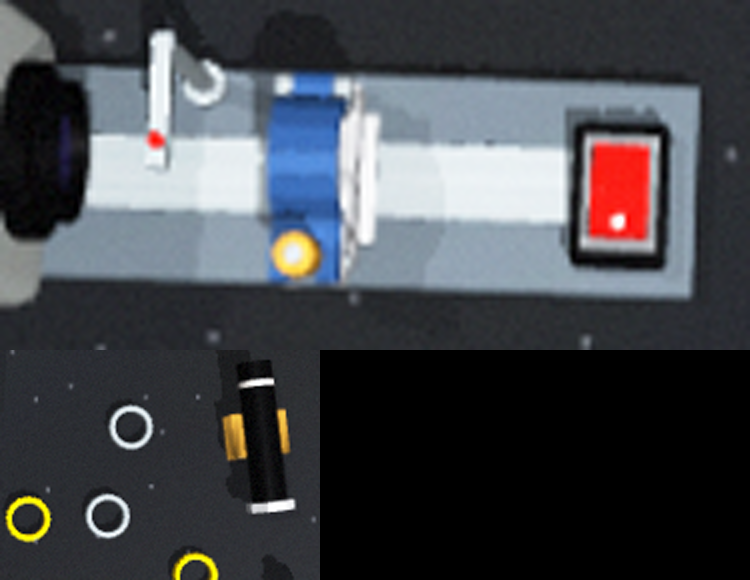

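Run:
```python
from h import *
c=load('top'); P=cloud(c); Q=P.reshape(-1,3); f=c['frame'].reshape(-1,3).astype(int)
k=lambda p:np.array(p)/5+[150,145]
for n,p,z in [('far1',(250,74),.02),('farC',(700,86),.02),('nearC',(690,298),.02),('near1',(45,278),.02),('rockdot',(617,220),.055),('podc',(618,196),.045),('nut',(296,253),.12),('tip',(155,140),.104),('strapL',(268,180),.10),('strapR',(345,180),.1)]:
    print(n,atz(c,[k(p)],z)[0].round(4), world(c,[k(p)])[0].round(4))
m=(Q[:,2]>.05)&(Q[:,2]<.09)&(Q[:,0]>.43)&(Q[:,0]<.64)&(Q[:,1]>-.41)&(Q[:,1]<-.31)
q=Q[m]; print('tube',m.sum(),cv2.minAreaRect(q[:,:2].astype(np.float32)),q[:,2].max())
for x in np.arange(.44,.64,.01):
    s=q[abs(q[:,0]-x)<.005]
    if len(s): print(round(x,3),len(s),s[:,1].min().round(4),s[:,1].max().round(4),s[:,2].max().round(4))
hsv=cv2.cvtColor(c['frame'],cv2.COLOR_BGR2HSV)
g=cv2.inRange(hsv,(60,100,30),(90,255,255)); g[:,:90]=0; g[:220]=0; n,l,s,ct=cv2.connectedComponentsWithStats(g); i=1+s[1:,4].argmax()
v,u=np.where(l==i); W=atz(c,np.c_[u,v],.006); print('felt',cv2.minAreaRect(W[:,:2].astype(np.float32)),s[i])
w=(Q[:,2]>.06)&(Q[:,2]<.15)&(Q[:,0]>.54)&(Q[:,0]<.72)&(Q[:,1]>.06)&(Q[:,1]<.15)
for z in (.07,.08,.09,.1,.11,.12): s=Q[w&(abs(Q[:,2]-z)<.005)]; print(z,len(s),s.min(0).round(3) if len(s) else '',s.max(0).round(3) if len(s) else '')
```

```text
far1 [0.6674 0.1473 0.02  ] [0.6678 0.1476 0.0179]
farC [ 0.6671 -0.0622  0.02  ] [ 0.6701 -0.0624  0.0032]
nearC [ 0.5684 -0.0602  0.02  ] [ 0.57   -0.0604  0.0013]
near1 [0.5696 0.2394 0.02  ] [0.5697 0.2396 0.0191]
rockdot [ 0.5994 -0.0263  0.055 ] [ 0.5994 -0.0263  0.0546]
podc [ 0.6115 -0.0262  0.045 ] [ 0.6107 -0.0263  0.0509]
nut [0.5741 0.1071 0.12  ] [0.5742 0.1073 0.1188]
tip [0.623  0.1727 0.104 ] [0.6198 0.168  0.1261]
strapL [0.6074 0.1235 0.1   ] [0.6068 0.1228 0.1045]
strapR [0.6082 0.0902 0.1   ] [0.6143 0.0963 0.054 ]
tube 1310 ((0.5443427562713623, -0.3635699450969696), (0.1702718436717987, 0.051081083714962006), 6.255603313446045) 0.07489139380902077
0.46 59 -0.3961 -0.3472 0.0744
0.47 85 -0.3972 -0.3474 0.0749
0.48 80 -0.3899 -0.3515 0.069
0.49 76 -0.3906 -0.3493 0.0702
0.5 81 -0.3871 -0.3481 0.0688
0.51 75 -0.3884 -0.3466 0.0709
0.52 78 -0.3854 -0.344 0.0678
0.53 83 -0.3824 -0.3437 0.0697
0.54 75 -0.3827 -0.3418 0.0699
0.55 81 -0.3794 -0.3428 0.0697
0.56 68 -0.381 -0.3411 0.069
0.57 82 -0.3773 -0.3397 0.0701
0.58 67 -0.3777 -0.3389 0.0686
0.59 78 -0.3757 -0.3385 0.0691
0.6 69 -0.3723 -0.3365 0.0704
0.61 73 -0.3729 -0.3342 0.0693
0.62 74 -0.3694 -0.3332 0.0703
0.63 26 -0.3708 -0.3362 0.0697
felt ((0.387393593788147, 0.2559879720211029), (0.12558291852474213, 0.23529186844825745), 36.0443229675293) [  97  229  110  100 5219]
0.07 27 [0.568 0.093 0.065] [0.654 0.098 0.075]
0.08 51 [0.568 0.094 0.079] [0.657 0.126 0.085]
0.09 164 [0.567 0.094 0.085] [0.656 0.126 0.095]
0.1 161 [0.569 0.094 0.095] [0.644 0.125 0.105]
0.11 162 [0.568 0.094 0.105] [0.637 0.125 0.115]
0.12 46 [0.567 0.102 0.115] [0.582 0.119 0.123]
```

```bash
python3 -m creep '[[0,0,0,0,0,-7.8],[0,0,0,0,0,-7.8],[0,0,0,0,0,-7.7]]' 0.5 40
python3 -m creep '[[-30,-31,0,0,0,0],[-30,-31,0,0,0,0],[-30,-31,0,0,0,0],[-30,-31,0,0,0,0],[-30,-31,0,0,0,0],[-30,-31,0,0,0,0]]'
python3 -m creep '[[-30,-31,0,0,0,0],[-30,-31,0,0,0,0],[-30,-31,0,0,0,0],[-30,-31,0,0,0,0],[-30,-31,0,0,0,0],[-30,-31,0,0,0,0],[0,0,0,0,0,0],[0,0,0,0,0,0]]'
python3 - <<'E'
from h import *
st(); c=cap('wrist'); save(c,'w1.png',None,1.4)
print(c['eye'])
E
```

```text
t: 0.4
position: [0.2076, 0.4819, 0.2309]
orientation: [0.009, -3.141, 0.001]
force: [-0.8, -0.3, -1.2]
width: 0.0443
t: 1.0
position: [0.3885, 0.2947, 0.2311]
orientation: [-0.0, -3.141, 0.0]
force: [0.1, -0.0, -0.6]
width: 0.0427
t: 1.8
position: [0.5676, 0.1095, 0.2304]
orientation: [-0.003, -3.14, -0.0]
force: [0.1, 1.0, 0.5]
width: 0.0427
t 1.8 p [0.5676 0.1095 0.2304] w 0.0427 F [0.1 1.  0.5]
R [[-1.0, 0.002, -0.002], [0.002, 1.0, 0.0], [0.002, 0.0, -1.0]] q [ 0.058  0.442  1.373  0.     1.329 -1.511]
[0.49094102 0.10929599 0.37273065]
```

View pics/w1.png

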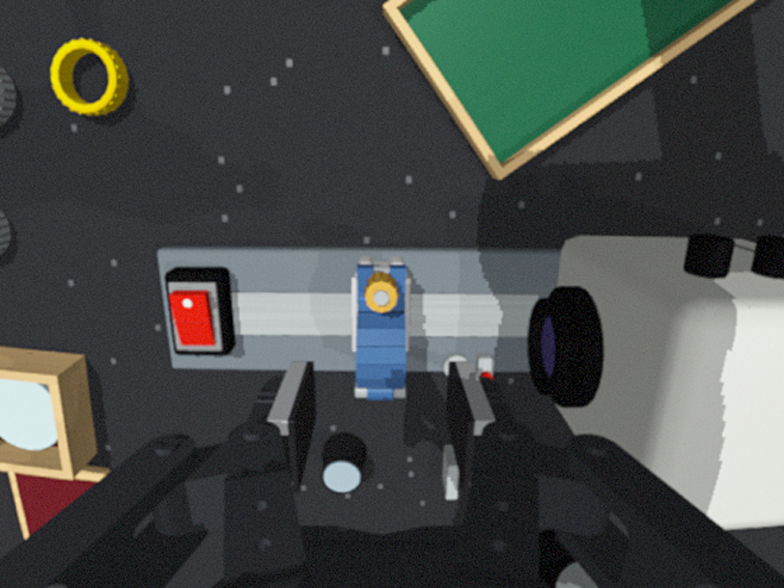

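Run:
```python
from h import *
c=load('wrist')
for n,p,z in [('nut',(381,298),.118),('bednearL',(160,249),.02),('bednearR',(555,252),.02),('bedcornerFar',(173,368),.02),('dot',(187,303),.055),('tip',(486,376),.104),('earL',(357,266),.087),('earR',(407,266),.087),('strapfarL',(357,388),.08),('strapfarR',(404,388),.08),('tray',(497,170),.022)]:
    p=np.array(p)/1.4; print(n,atz(c,[p],z)[0].round(4),world(c,[p])[0].round(4))
```

```text
nut [0.5745 0.1091 0.118 ] [0.574  0.1091 0.1198]
bednearL [ 0.5677 -0.0567  0.02  ] [ 0.5718 -0.0656  0.0012]
bednearR [0.5709 0.2391 0.02  ] [0.5713 0.2397 0.0182]
bedcornerFar [ 0.6662 -0.0598  0.02  ] [ 6.759e-01 -6.910e-02  5.000e-04]
dot [ 0.5986 -0.0261  0.055 ] [ 0.5987 -0.0261  0.0549]
tip [0.6297 0.1735 0.104 ] [0.6182 0.1681 0.1263]
earL [0.5644 0.0947 0.087 ] [0.5656 0.0944 0.0822]
earR [0.5644 0.1249 0.087 ] [0.5816 0.1285 0.0201]
strapfarL [0.6507 0.0928 0.08  ] [0.6428 0.0936 0.0944]
strapfarR [0.6507 0.1244 0.08  ] [0.6483 0.1242 0.0844]
tray [0.5113 0.1911 0.022 ] [0.5113 0.1911 0.0222]
```

```bash
python3 -m creep '[[-7,0,20,0,0,0],[0,0,34,0,0,0],[0,0,34,0,0,0],[0,0,28,0,0,0],[0,0,20,0,0,0],[0,0,0,0,0,0]]'
python3 -m creep '[[0,0,0,0,0,0],[0,0,0,0,0,0],[0,0,0,0,0,0],[0,0,0,0,0,0]]' 0 30
```

```text
t: 2.45
position: [0.5718, 0.1114, 0.0927]
orientation: [0.003, -3.135, 0.0]
force: [-0.5, -0.6, -0.1]
width: 0.0431
t: 2.85
position: [0.5753, 0.1097, 0.097]
orientation: [0.0, 3.139, -0.001]
force: [-1.5, -5.4, 6.1]
width: 0.0168
```

```bash
python3 -m creep '[[0,0,-3,0,0,0],[5.1,0,0.4,0,-8,0],[5.1,0,0.4,0,-8,0],[5.1,0,0.4,0,-8,0],[0,0,0,0,0,0]]'
python3 -m creep '[[5.1,0,0.4,0,-8,0],[5.1,0,0.4,0,-8,0],[5.1,0,0.4,0,-8,0],[5.1,0,0.4,0,-8,0],[0,0,0,0,0,0]]'
python3 -c "
from h import *
st()"
```

```text
t: 3.35
position: [0.5553, 0.1098, 0.092]
orientation: [0.0, 2.738, -0.001]
force: [3.7, -2.5, -9.4]
width: 0.0165
t: 3.85
position: [0.564, 0.1362, 0.1511]
orientation: [0.027, 2.51, -0.103]
force: [0.1, 0.5, -0.6]
width: -0.0002
t 3.85 p [0.564  0.1362 0.1511] w -0.0002 F [ 0.1  0.5 -0.6]
R [[-0.808, 0.044, 0.588], [-0.005, 0.997, -0.081], [-0.589, -0.068, -0.805]] q [ 0.216  0.333  2.008 -0.822  0.283 -0.596]
```

```bash
cat >> h.py <<'E'
def turn(Rm,tgt=np.array([[-1,0,0],[0,1,0],[0,0,-1.]])):
    v=R.from_matrix(Rm.T@tgt).as_rotvec(degrees=True); print('turn',v.round(2)); return v
def tool(Rm,p,tp): print('shift mm',(Rm.T@(np.array(tp)-p)*1000).round(1))
E
python3 - <<'E'
from h import *
s,Rm=st(); turn(Rm); tool(Rm,s['position'],np.array(s['position'])+[0,0,.06])
c=cap('side'); save(c,'s1.png',(230,130,330,230),6)
c=cap('top'); 
for n in [(292,273)]:
    Q=cloud(c).reshape(-1,3); m=(abs(Q[:,1]-.109)<.02)&(Q[:,0]>.49)&(Q[:,0]<.585)&(Q[:,2]>.03)&(Q[:,2]<.13); print(m.sum());
E
```

```text
t 3.85 p [0.564  0.1362 0.1511] w -0.0002 F [ 0.1  0.5 -0.6]
R [[-0.808, 0.044, 0.588], [-0.005, 0.997, -0.081], [-0.589, -0.068, -0.805]] q [ 0.216  0.333  2.008 -0.822  0.283 -0.596]
turn [-4.55 36.09 -1.2 ]
shift mm [-35.4  -4.1 -48.3]
183
```

View pics/s1.png

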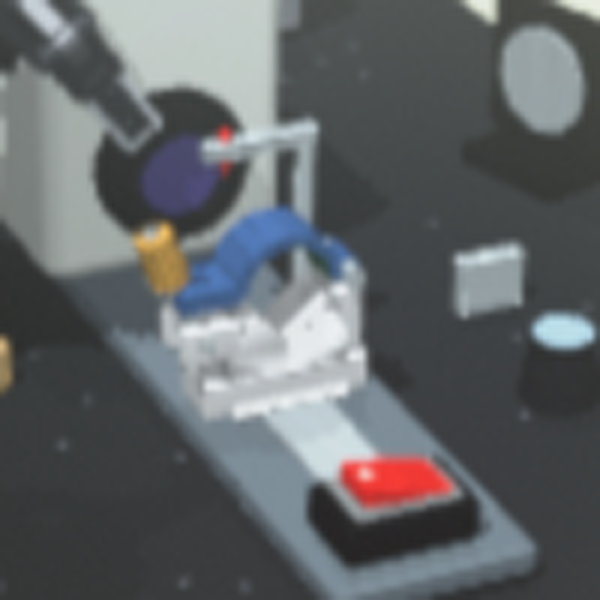

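```bash
python3 -m creep '[[-18,-2,-24,0,0,0],[-18,-2,-24,0,0,0],[0,0,0,-0.9,7.2,-0.2],[0,0,0,-0.9,7.2,-0.2],[0,0,0,-0.9,7.2,-0.2],[0,0,0,-0.9,7.2,-0.2],[0,0,0,-0.9,7.2,-0.2],[0,0,0,0,0,0]]' 0
python3 - <<'E'
from h import *
s,Rm=st(); turn(Rm); tool(Rm,s['position'],[.583,.109,.125])
E
```

```text
t: 4.75
position: [0.5676, 0.1335, 0.2089]
orientation: [0.013, 3.128, -0.001]
force: [0.6, 0.8, -0.9]
width: -0.0001
t 4.75 p [0.5676 0.1335 0.2089] w -0.0001 F [ 0.6  0.8 -0.9]
R [[-1.0, 0.009, 0.014], [0.009, 1.0, -0.001], [-0.014, -0.001, -1.0]] q [ 0.101  0.459  1.406 -0.002  1.263 -1.461]
turn [-0.04  0.78 -0.49]
shift mm [-14.4 -24.3  84.1]
```

```bash
python3 -m creep '[[-15,-24,0,0,0.8,-0.5],[0,0,40,0,0,0],[0,0,44,0,0,0],[0,0,21,0,0,0],[0,0,0,0,0,0]]'
python3 -m creep '[[9,0,2,0,0,0],[9,0,2,0,0,0],[6,0,7,0,0,0],[6,0,7,0,0,0],[0,0,0,0,0,0]]'
python3 -m creep '[[4,0,3,0,0,0],[4,0,3,0,0,0],[0,0,0,0,0,0]]'
```

```text
t: 5.25
position: [0.5777, 0.1091, 0.1017]
orientation: [0.001, -3.138, 0.006]
force: [-0.5, 0.0, 0.2]
width: -0.0002
t: 5.75
position: [0.5487, 0.1087, 0.0865]
orientation: [-0.001, -3.142, 0.009]
force: [0.5, -0.4, 0.6]
width: -0.0004
t: 6.05
position: [0.5415, 0.1086, 0.0806]
orientation: [0.001, 3.141, -0.009]
force: [-0.6, 0.1, -0.8]
width: -0.0001
```

```bash
python3 -m creep '[[0,0,-30,0,0,0],[0,0,-30,0,0,0],[-17,0,-10,0,0,0],[-16,0,0,0,0,0],[0,0,0,0,0,0],[0,0,0,0,0,0],[0,0,0,0,0,0]]' 0.6
cat >> h.py <<'E'
def gold(c):
    hsv=cv2.cvtColor(c['frame'],cv2.COLOR_BGR2HSV); m=cv2.inRange(hsv,(12,90,60),(32,255,255))>0
    P=cloud(c); q=P[m]; return q[(q[:,0]>.48)&(q[:,0]<.6)&(abs(q[:,1]-.109)<.025)&(q[:,2]>.03)&(q[:,2]<.14)]
E
python3 - <<'E'
from h import *
s,Rm=st(); turn(Rm); tool(Rm,s['position'],[.5755,.109,.072])
for n in('wrist','side'):
    c=cap(n); q=gold(c); print(n,len(q), q.min(0).round(3),q.max(0).round(3),np.median(q,0).round(3))
E
```

```text
t: 6.75
position: [0.5741, 0.109, 0.1506]
orientation: [-0.001, -3.142, 0.009]
force: [-0.3, -0.3, -0.2]
width: 0.0512
t 6.75 p [0.5741 0.109  0.1506] w 0.0512 F [-0.3 -0.3 -0.2]
R [[-1.0, 0.001, -0.0], [0.001, 1.0, -0.006], [0.0, -0.006, -1.0]] q [ 0.06   0.522  1.47  -0.007  1.15  -1.508]
turn [-0.34 -0.   -0.04]
shift mm [-1.4  0.5 78.6]
wrist 1319 [0.519 0.1   0.066] [0.55  0.119 0.083] [0.534 0.109 0.077]
side 66 [0.52  0.095 0.065] [0.55  0.117 0.083] [0.534 0.102 0.075]
```

```bash
python3 -m creep '[[-1,0,30,0,0,0],[0,0,28,0,0,0],[0,0,18,0,0,0],[0,0,0,0,0,0]]'
python3 -m creep '[[0,0,0,0,0,0],[0,0,0,0,0,0],[0,0,0,0,0,0],[0,0,0,0,0,0]]' 0.1 30
```

```text
t: 7.25
position: [0.574, 0.1084, 0.0725]
orientation: [-0.001, -3.138, 0.01]
force: [0.6, -0.2, -0.2]
width: 0.0511
t: 7.65
position: [0.5767, 0.1092, 0.0764]
orientation: [0.001, 3.138, -0.008]
force: [-0.8, 4.8, 3.2]
width: 0.029
```

```bash
python3 -m creep '[[-1,0,-10,0,0,0],[-2,0,-10,0,0,0],[-3,0,-9,0,0,0],[-4,0,-9,0,0,0],[-5,0,-8,0,0,0],[-6,0,-8,0,0,0],[-7,0,-6,0,0,0],[-8,0,-6,0,0,0],[0,0,0,0,0,0]]'
python3 -m creep '[[-9,0,-4,0,0,0],[-9,0,-4,0,0,0],[-9,0,-2,0,0,0],[-10,0,-1,0,0,0],[-10,0,1,0,0,0],[-10,0,1,0,0,0],[-9,0,3,0,0,0],[-9,0,4,0,0,0],[-2,0,1,0,0,0],[0,0,0,0,0,0]]'
python3 -c "
from h import *
st();c=cap('side'); save(c,'s2.png',(230,110,350,230),4)"
```

```text
t: 8.55
position: [0.6129, 0.109, 0.1415]
orientation: [0.001, 3.139, -0.009]
force: [0.4, 4.2, -4.6]
width: 0.0287
t: 9.55
position: [0.6915, 0.1084, 0.1452]
orientation: [0.002, 3.133, -0.01]
force: [2.4, 2.2, 7.5]
width: 0.0278
t 9.55 p [0.6915 0.1084 0.1452] w 0.0278 F [2.4 2.2 7.5]
R [[-1.0, 0.001, 0.009], [0.001, 1.0, -0.006], [-0.009, -0.006, -1.0]] q [ 0.049  0.731  1.096 -0.007  1.306 -1.519]
```

View pics/s2.png

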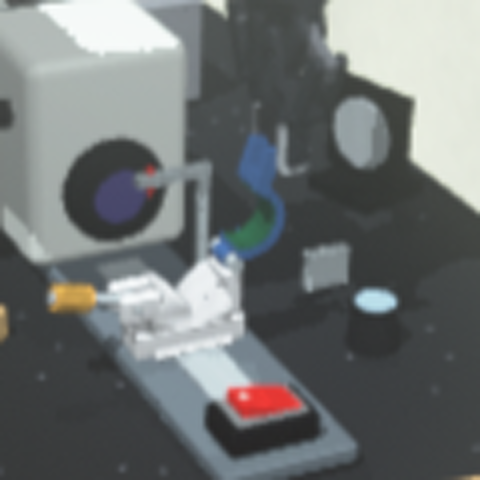

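```bash
python3 -m creep '[[0,0,0,0,0,0],[0,0,0,0,0,0],[0,0,-35,0,0,0],[0,0,-35,0,0,0],[0,0,-35,0,0,0],[0,0,0,0,0,0]]' 0.7 40
python3 -m creep '[[16,-40,0,0,0,0],[16,-40,0,0,0,0],[16,-40,0,0,0,0],[16,-40,0,0,0,0],[16,-40,0,0,0,0],[16,-40,0,0,0,0],[16,-40,0,0,0,0],[16,-40,0,0,0,0],[16,-40,0,0,0,0],[16,-40,0,0,0,0]]'
python3 -m creep '[[16,-40,0,0,0,0],[16,-38,0,0,0,0],[0,0,0,0,0,8.2],[0,0,0,0,0,8.2],[0,0,0,0,0,8.2],[0,0,0,0,0,8.2],[0,0,0,0,0,8.2],[0,0,0,0,0,8.2],[0,0,0,0,0,8.2],[0,0,0,0,0,8.2]]'
python3 -m creep '[[0,0,0,0,0,8.2],[0,0,0,0,0,8.2],[0,0,0,0,0,8.2],[0,0,0,0,0,8.2],[0,0,0,0,0,8.2],[0,0,0,0,0,8.2],[0,0,0,0,0,8.2],[0,0,0,0,0,8.2],[0,0,0,0,0,8.2],[0,0,0,0,0,8.2]]'
python3 -m creep '[[0,0,0,0,0,8.2],[0,0,0,0,0,8.2],[0,0,0,0,0,8.2],[0,0,0,0,0,0],[0,0,0,0,0,0]]'
python3 -c "
from h import *
st();c=cap('wrist'); save(c,'w2.png')"
```

```text
t: 10.2
position: [0.6908, 0.1092, 0.2536]
orientation: [0.001, 3.13, -0.009]
force: [0.5, 0.2, 0.7]
width: 0.0597
t: 11.2
position: [0.5272, -0.292, 0.2487]
orientation: [0.001, 3.141, -0.009]
force: [0.9, 0.2, 0.1]
width: 0.06
t: 12.2
position: [0.496, -0.3684, 0.2489]
orientation: [1.709, 2.632, -0.007]
force: [-0.2, -0.6, -0.3]
width: 0.0597
t: 13.2
position: [0.496, -0.3683, 0.2489]
orientation: [3.015, 0.865, -0.002]
force: [-0.1, -0.1, 0.5]
width: 0.0598
t: 13.7
position: [0.4963, -0.3683, 0.2493]
orientation: [3.129, 0.218, 0.001]
force: [0.3, -0.1, 0.2]
width: 0.0599
t 13.7 p [ 0.4963 -0.3683  0.2493] w 0.0599 F [ 0.3 -0.1  0.2]
R [[0.99, 0.139, 0.001], [0.139, -0.99, -0.005], [0.0, 0.005, -1.0]] q [-0.761  0.503  1.221 -0.003  1.414  0.671]
```

View pics/w2.png

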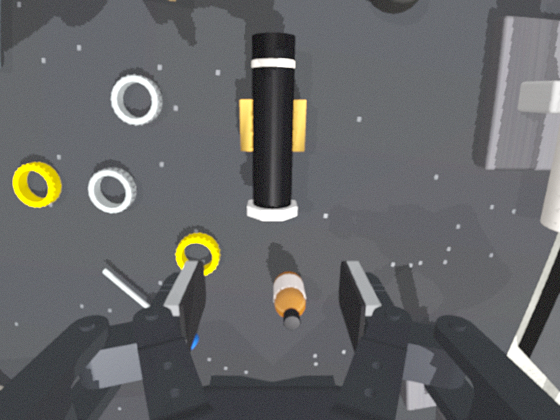

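Run:
```python
from h import *
c=load('wrist'); s=bot.get_state()
for n,p in [('plainend',(273,36)),('band',(273.5,63)),('mid',(273.5,120)),('near',(273,185)),('flange',(272,209)),('bottle',(292,318)),('r1',(136,100)),('r2',(112,190))]:
    print(n,world(c,[p],2)[0].round(4),atz(c,[p],.066)[0].round(4))
P=cloud(c).reshape(-1,3); q=P[(P[:,2]>.05)&(P[:,2]<.085)&(P[:,0]>.44)&(P[:,0]<.65)&(abs(P[:,1]+.36)<.05)]
for x in np.arange(.47,.64,.02):
    k=q[abs(q[:,0]-x)<.004]; print(round(x,2),len(k),k[:,1].min().round(4),k[:,1].max().round(4),((k[:,1].min()+k[:,1].max())/2).round(4))
```

```text
plainend [ 0.6245 -0.353   0.0651] [ 0.6244 -0.353   0.066 ]
band [ 0.6024 -0.3566  0.0657] [ 0.6023 -0.3566  0.066 ]
mid [ 0.5536 -0.3634  0.0657] [ 0.5536 -0.3634  0.066 ]
near [ 0.4931 -0.3715  0.0657] [ 0.4931 -0.3715  0.066 ]
flange [ 0.4694 -0.3738  0.0669] [ 0.4691 -0.3738  0.066 ]
bottle [ 0.3604 -0.4098  0.0846] [ 0.3476 -0.413   0.066 ]
r1 [ 0.5516 -0.2127 -0.0007] [ 0.5551 -0.2372  0.066 ]
r2 [ 4.457e-01 -1.874e-01 -4.000e-04] [ 0.467  -0.2162  0.066 ]
0.47 442 -0.3988 -0.3486 -0.3737
0.49 303 -0.3898 -0.3515 -0.3706
0.51 333 -0.3877 -0.3479 -0.3678
0.53 344 -0.3846 -0.3454 -0.365
0.55 361 -0.3825 -0.3429 -0.3627
0.57 376 -0.3803 -0.3409 -0.3606
0.59 383 -0.3773 -0.3389 -0.3581
0.61 405 -0.3751 -0.3354 -0.3553
0.63 95 -0.3719 -0.3413 -0.3566
```

```bash
python3 -m creep '[[-3.2,1.5,40,0,0,0.7],[0,0,40,0,0,0],[0,0,40,0,0,0],[0,0,40,0,0,0],[0,0,35,0,0,0],[0,0,27,0,0,0],[0,0,0,0,0,0]]'
python3 -m creep '[[0,0,0,0,0,0],[0,0,0,0,0,0],[0,0,0,0,0,0],[0,0,0,0,0,0],[0,0,0,0,0,0]]' 0 70
python3 -m creep '[[0,0,-10,0,0,0],[0,0,-30,0,0,0],[0,0,-40,0,0,0],[0,0,-40,0,0,0],[0,0,-40,0,0,0],[0,0,0,0,0,0]]'
python3 -c "
from h import *
st();c=cap('wrist'); save(c,'w3.png')"
```

```text
t: 14.45
position: [0.4919, -0.3697, 0.0237]
orientation: [-3.135, -0.197, 0.007]
force: [-0.7, 0.0, -0.0]
width: 0.06
t: 14.95
position: [0.4944, -0.3715, 0.0294]
orientation: [3.129, 0.194, 0.004]
force: [-2.8, 5.4, 6.0]
width: 0.038
t: 15.55
position: [0.4963, -0.3735, 0.1958]
orientation: [3.118, 0.192, 0.018]
force: [0.0, -1.4, -1.8]
width: 0.0381
t 15.55 p [ 0.4963 -0.3735  0.1958] w 0.0381 F [ 0.  -1.4 -1.8]
R [[0.992, 0.123, 0.012], [0.123, -0.992, -0.016], [0.01, 0.018, -1.0]] q [-0.767  0.535  1.315 -0.003  1.272  0.682]
```

View pics/w3.png

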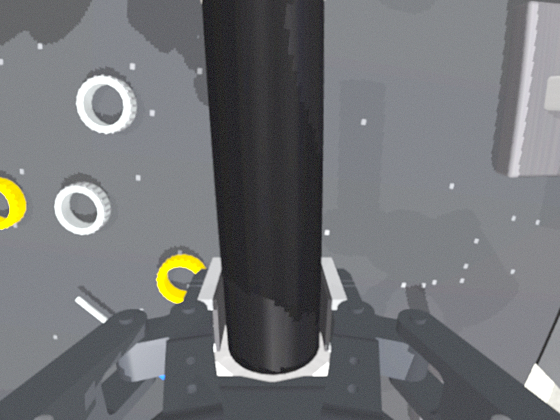

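```bash
cat >> h.py <<'E'
def tubeline(c,lo=.05,hw=.035,x0=-.03,x1=.14):
    s=bot.get_state(); Rm=R.from_rotvec(s['orientation']).as_matrix(); p=np.array(s['position'])
    P=cloud(c).reshape(-1,3); V=np.isfinite(P).all(1)&(c['range_z'].ravel()>0); f=c['frame'].reshape(-1,3).max(1)
    T=(P[V]-p)@Rm; f=f[V]
    k=(abs(T[:,1])<hw)&(T[:,2]<0)&(T[:,2]>-.09); T=T[k]; f=f[k]
    for x in np.arange(x0,x1,.02):
        q=T[(abs(T[:,0]-x)<.004)&(f<110)]
        if len(q)>5: print(round(x,3),len(q),'ymid',((q[:,1].min()+q[:,1].max())/2).round(4),'zmin(top)',np.percentile(q[:,2],3).round(4))
E
python3 - <<'E'
from h import *
tubeline(load('wrist'))
E
python3 -m creep '[[0,0,-15,0,0,-8.2],[0,0,0,0,0,-8.2],[0,0,0,0,0,-8.2],[0,0,0,0,0,-8.2],[0,0,0,0,0,-8.2],[0,0,0,0,0,-8.2],[0,0,0,0,0,-8.2],[0,0,0,0,0,-8.2],[0,0,0,0,0,-8.2],[0,0,0,0,0,-8.2]]'
python3 -c "
from h import *
s,Rm=st(); turn(Rm,np.array([[.008,1,0],[1,-.008,0],[0,0,-1]])); tool(Rm,s['position'],[.6175,.0215,.21]); c=cap('wrist'); tubeline(c)"
```

```text
-0.01 1699 ymid 0.0021 zmin(top) -0.0403
0.01 10078 ymid 0.0 zmin(top) -0.089
0.03 2225 ymid 0.0006 zmin(top) -0.0403
0.05 2601 ymid 0.0001 zmin(top) -0.0402
0.07 3024 ymid -0.0004 zmin(top) -0.0403
0.09 3396 ymid -0.0012 zmin(top) -0.0403
0.11 48 ymid -0.0014 zmin(top) -0.0312
t: 16.6
position: [0.4933, -0.3706, 0.2016]
orientation: [2.23, 2.207, -0.005]
force: [0.2, 0.2, -2.5]
width: 0.0382
t 16.6 p [ 0.4933 -0.3706  0.2016] w 0.0382 F [ 0.2  0.2 -2.5]
R [[0.011, 1.0, 0.001], [1.0, -0.011, -0.005], [-0.005, 0.001, -1.0]] q [-0.767  0.532  1.303 -0.003  1.303 -0.755]
turn [ 0.03  0.29 -0.15]
shift mm [393.3 120.  -10.3]
-0.01 1770 ymid 0.0069 zmin(top) -0.0374
0.01 10379 ymid 0.0 zmin(top) -0.0857
0.03 2231 ymid -0.0013 zmin(top) -0.0366
0.05 2599 ymid -0.0019 zmin(top) -0.0365
0.07 3035 ymid -0.0018 zmin(top) -0.0365
0.09 3402 ymid -0.0021 zmin(top) -0.0364
0.11 10 ymid -0.0023 zmin(top) -0.0231
```

```bash
python3 -m creep '[[39,12,-1,0,0.1,0],[39,12,-1,0,0.1,0],[39,12,-1,0,0.1,0],[39,12,-1,0,0,0],[39,12,-1,0,0,0],[39,12,-1,0,0,0],[39,12,-1,0,0,0],[39,12,-1,0,0,0],[39,12,-1,0,0,0],[39,12,-1,0,0,0]]'
python3 -m creep '[[0,0,0,0,0,0],[0,0,0,0,0,0],[0,0,0,0,0,0]]'
python3 -c "
from h import *
s,Rm=st(); c=cap('wrist'); tubeline(c); save(c,'w4.png')
tool(Rm,s['position'],[.6195,.0215,.12])
c=cap('top'); P=cloud(c).reshape(-1,3); f=c['frame'].reshape(-1,3).min(1)
m=(P[:,2]>.21)&(P[:,2]<.26)&(f>140)&(abs(P[:,0]-.6)<.06)&(P[:,1]>0.05)&(P[:,1]<.2); print('band top',m.sum(),P[m].mean(0).round(4))
m=(P[:,2]>.2)&(P[:,2]<.26)&(abs(P[:,0]-.61)<.05)&(P[:,1]>0.06)&(P[:,1]<.2); print('end',P[m].min(0),P[m].max(0))
"
```

```text
t: 17.65
position: [0.6201, 0.0189, 0.2115]
orientation: [2.242, 2.199, 0.0]
force: [0.5, 0.3, -2.2]
width: 0.0381
t: 17.95
position: [0.6197, 0.0165, 0.2117]
orientation: [2.241, 2.2, -0.0]
force: [0.1, -0.2, -1.5]
width: 0.0383
t 17.95 p [0.6197 0.0165 0.2117] w 0.0383 F [ 0.1 -0.2 -1.5]
R [[0.018, 1.0, 0.001], [1.0, -0.018, -0.001], [-0.001, 0.001, -1.0]] q [-9.600e-02  5.320e-01  1.275e+00 -1.000e-03  1.334e+00 -7.800e-02]
-0.01 1778 ymid 0.0067 zmin(top) -0.0375
0.01 10604 ymid 0.0 zmin(top) -0.0854
0.03 2240 ymid -0.0014 zmin(top) -0.0364
0.05 2606 ymid -0.0018 zmin(top) -0.0364
0.07 3024 ymid -0.0023 zmin(top) -0.0363
0.09 3373 ymid -0.0031 zmin(top) -0.0362
0.11 20 ymid -0.0036 zmin(top) -0.025
shift mm [ 5.1 -0.4 91.7]
band top 13 [0.5993 0.0628 0.2272]
end [0.59899144 0.06047232 0.22219359] [0.63845857 0.15300735 0.25213751]
```

View pics/w4.png

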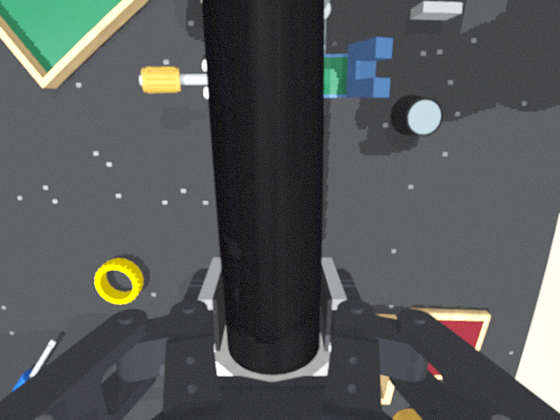

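```bash
python3 -m creep '[[3,-1,30,0,0,0.8],[0,0,30,0,0,0],[0,0,30,0,0,0],[0,0,25,0,0,0],[0,0,15,0,0,0],[0,0,0,0,0,0],[0,0,0,0,0,0]]'
python3 -m creep '[[0,0,6,0,0,0],[0,0,4,0,0,0],[0,0,4,0,0,0],[0,0,3,0,0,0],[0,0,0,0,0,0],[0,0,0,0,0,0]]'
python3 -c "
from h import *
st(); c=cap('wrist'); tubeline(c); c=cap('side'); save(c,'s3.png',(210,110,350,240),5)
"
```

```text
t: 18.75
position: [0.6197, 0.0194, 0.0829]
orientation: [2.255, 2.184, 0.002]
force: [-0.3, -0.1, -1.3]
width: 0.0382
t: 19.35
position: [0.6195, 0.0204, 0.0654]
orientation: [2.254, 2.186, 0.001]
force: [-0.4, -0.1, -1.8]
width: 0.0381
t 19.35 p [0.6195 0.0204 0.0654] w 0.0381 F [-0.4 -0.1 -1.8]
R [[0.03, 1.0, 0.002], [1.0, -0.03, -0.001], [-0.001, 0.002, -1.0]] q [-9.000e-02  6.750e-01  1.450e+00 -1.000e-03  1.015e+00 -6.000e-02]
-0.01 1819 ymid 0.0068 zmin(top) -0.0381
0.01 10543 ymid -0.0 zmin(top) -0.0855
0.03 2234 ymid -0.0011 zmin(top) -0.0366
0.05 2600 ymid -0.0017 zmin(top) -0.0364
0.07 2975 ymid -0.0022 zmin(top) -0.0363
0.09 3370 ymid 0.0051 zmin(top) -0.0363
0.11 11 ymid -0.0035 zmin(top) -0.0239
```

View pics/s3.png

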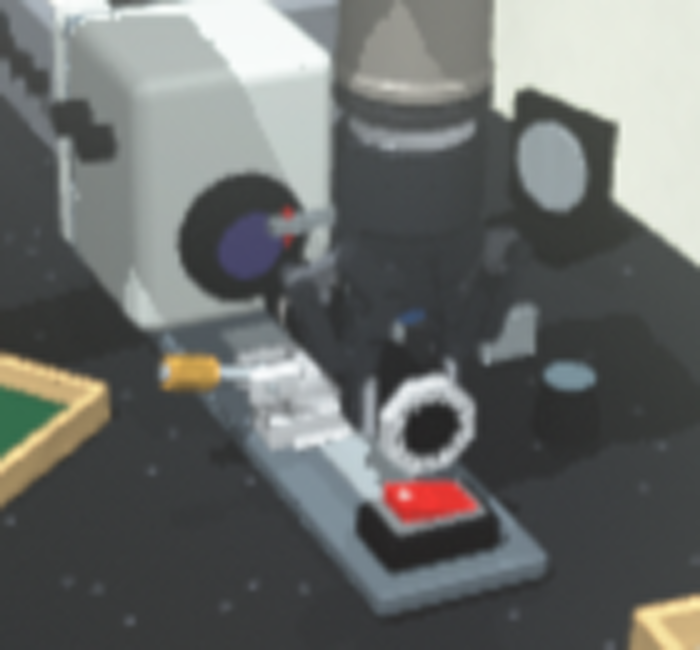

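```bash
python3 -m creep '[[0,0,1,0,0,0],[0,0,1,0,0,0],[0,0,0,0,0,0],[0,0,0,0,0,0]]'
python3 -m creep '[[0,0,1,0,0,0],[0,0,0,0,0,0],[0,0,0,0,0,0]]'
python3 -m creep '[[0,0,1,0,0,0],[0,0,0,0,0,0],[0,0,0,0,0,0]]'
```

```text
t: 19.85
position: [0.6196, 0.0203, 0.0635]
orientation: [2.254, 2.186, 0.002]
force: [0.3, -0.9, -1.0]
width: 0.0384
t: 20.15
position: [0.6196, 0.0203, 0.0627]
orientation: [2.253, 2.186, 0.002]
force: [0.8, -1.3, 0.2]
width: 0.038
t: 20.45
position: [0.6197, 0.0201, 0.0617]
orientation: [2.253, 2.186, 0.002]
force: [-0.3, -2.1, 2.5]
width: 0.0381
```

```bash
python3 -m creep '[[0,0,-0.8,0,0,0],[6,-0.1,0,0,0,0],[6,-0.1,0,0,0,0],[6,-0.2,0,0,0,0],[6,-0.2,0,0,0,0],[6,-0.2,0,0,0,0],[2,0,0,0,0,0],[0,0,0,0,0,0],[0,0,0,0,0,0]]'
python3 -c "
from h import *
st(); c=cap('wrist'); tubeline(c,x1=.2); a=c
c=cap('top'); 
o=np.vstack([cv2.resize(a['frame'][0:150,150:420],(540,300)),cv2.resize(c['frame'][140:200,160:268],(540,300),interpolation=cv2.INTER_CUBIC)]); cv2.imwrite('pics/m1.png',o)
"
```

```text
t: 21.35
position: [0.6198, 0.0529, 0.0625]
orientation: [2.253, 2.186, 0.003]
force: [0.5, -2.0, 4.5]
width: 0.0383
t 21.35 p [0.6198 0.0529 0.0625] w 0.0383 F [ 0.5 -2.   4.5]
R [[0.03, 1.0, 0.003], [1.0, -0.03, -0.0], [-0.0, 0.003, -1.0]] q [-0.038  0.681  1.446 -0.     1.011 -0.008]
-0.01 1768 ymid 0.0069 zmin(top) -0.0382
0.01 10502 ymid -0.0 zmin(top) -0.0857
0.03 2217 ymid -0.001 zmin(top) -0.0373
0.05 2632 ymid 0.0066 zmin(top) -0.0376
0.07 3088 ymid 0.0057 zmin(top) -0.038
0.09 3519 ymid -0.0031 zmin(top) -0.0383
```

View pics/m1.png

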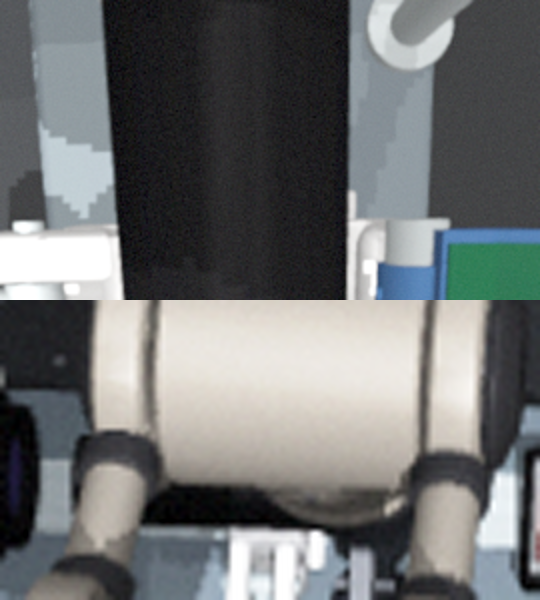

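```bash
python3 -m creep '[[1.5,0,0,0,0,0],[1.5,0,0,0,0,0],[0,0,0,0,0,0],[0,0,0,0,0,0]]'
python3 -m creep '[[0,0,0,0,0,0],[0,0,0,0,0,0],[0,0,0,0,0,0],[0,0,-20,0,0,0],[0,0,-30,0,0,0],[-10,0,-40,0,0,0],[-45,0,-25,0,0,0],[-45,0,0,0,0,0],[0,0,0,0,0,0],[0,0,0,0,0,0]]' 0.7
python3 -c "
from h import *
st(); a=cap('wrist')
c=cap('top'); d=cap('side')
o=np.zeros((580,700,3),np.uint8); o[:,:280]=cv2.resize(a['frame'][0:290,190:330],(280,580)); o[:300,280:]=cv2.resize(c['frame'][140:200,160:244],(420,300),interpolation=cv2.INTER_CUBIC); o[300:580,280:]=cv2.resize(d['frame'][130:200,240:345],(420,280),interpolation=cv2.INTER_CUBIC);cv2.imwrite('pics/m2.png',o)
"
```

```text
t: 21.85
position: [0.6198, 0.0545, 0.0625]
orientation: [2.253, 2.185, 0.0]
force: [-0.7, -6.6, 5.9]
width: 0.0381
t: 22.85
position: [0.6161, -0.0439, 0.1761]
orientation: [2.257, 2.185, 0.001]
force: [0.1, -0.1, -0.7]
width: 0.0598
t 22.85 p [ 0.6161 -0.0439  0.1761] w 0.0598 F [ 0.1 -0.1 -0.7]
R [[0.032, 0.999, 0.001], [0.999, -0.032, 0.0], [0.0, 0.001, -1.0]] q [-0.195  0.555  1.335  0.     1.25  -0.163]
```

View pics/m2.png

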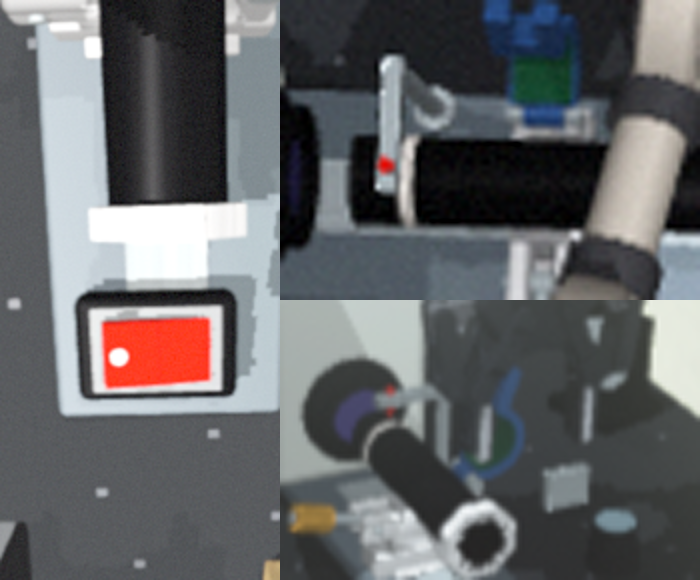

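```bash
cat >> h.py <<'E'
def bandptr(c):
    P=cloud(c).reshape(-1,3); f=c['frame'].reshape(-1,3).astype(int)
    box=(abs(P[:,0]-.618)<.03)&(P[:,1]>.12)&(P[:,1]<.2)
    b=box&(P[:,2]>.085)&(P[:,2]<.104)&(f.min(1)>110); r=box&(f[:,2]>120)&(f[:,1]<90)&(P[:,2]>.10)
    print('band',b.sum(),P[b].mean(0).round(4),P[b].min(0).round(4),P[b].max(0).round(4)); print('red',r.sum(),P[r].mean(0).round(4),P[r].min(0).round(4),P[r].max(0).round(4))
E
python3 - <<'E'
from h import *
bandptr(load('top')); bandptr(load('side'))
c=load('top'); print(atz(c,[(185.2,177)],.1),atz(c,[(181.2,173)],.126))
c=load('side')
print('side tip', [proj(c,[.618,y,.104]).round(1).tolist() for y in (.165,.17)])
E
```

```text
band 47 [0.6189 0.165  0.0967] [0.5995 0.1618 0.0857] [0.639  0.1677 0.1035]
red 9 [0.6206 0.1692 0.1253] [0.6174 0.1659 0.1204] [0.6227 0.1736 0.1302]
band 19 [0.6155 0.1655 0.0973] [0.6011 0.157  0.0872] [0.6344 0.174  0.1031]
red 3 [0.6215 0.1669 0.1212] [0.6191 0.1641 0.1111] [0.625  0.17   0.1282]
[[0.61511952 0.16395772 0.1       ]] [[0.61981611 0.16762071 0.126     ]]
side tip [[[266.4, 159.6]], [[265.7, 158.9]]]
```

```bash
python3 -m creep '[[45,-1,0,0,0,0],[45,0,25,0,0,0],[8.5,0,40,0,0,0],[0,0,30,0,0,0],[0,0,18,0,0,0],[0,0,0,0,0,0]]'
python3 -m creep '[[0,0,0,0,0,0],[0,0,0,0,0,0],[0,0,0,0,0,0],[0,0,0,0,0,0]]' 0 40
python3 -m creep '[[1,0,0,0,0,0],[1,0,0,0,0,0],[1.5,0,0,0,0,0],[0,0,0,0,0,0],[0,0,0,0,0,0]]'
python3 -m creep '[[0,0,0,0,0,0],[0,0,0,0,0,0],[0,0,0,0,0,0],[0,0,-20,0,0,0],[0,0,-30,0,0,0],[0,0,-40,0,0,0],[0,0,-40,0,0,0],[0,0,-20,0,0,0],[0,0,0,0,0,0],[0,0,0,0,0,0]]' 0.7
```

```text
t: 23.6
position: [0.6163, 0.0555, 0.0608]
orientation: [-2.25, -2.188, 0.006]
force: [-0.1, 0.1, -0.2]
width: 0.0595
t: 24.0
position: [0.6193, 0.054, 0.0653]
orientation: [2.253, 2.185, 0.004]
force: [0.3, 1.8, 1.2]
width: 0.0389
t: 24.5
position: [0.6193, 0.0564, 0.065]
orientation: [2.253, 2.185, 0.002]
force: [-0.4, -5.6, 4.6]
width: 0.0391
t: 25.5
position: [0.6181, 0.0576, 0.2135]
orientation: [2.254, 2.187, 0.001]
force: [-0.1, 0.9, -1.1]
width: 0.0598
```

```bash
python3 -m creep '[[0,0,-8,0,0,-8.4],[0,0,-8,0,0,-8.4],[0,0,0,0,0,-8.4],[0,0,0,0,0,-8.4],[0,0,0,0,0,-8.4],[0,0,0,0,0,-8.4],[0,0,0,0,0,-8.4],[0,0,0,0,0,-8.4],[0,0,0,0,0,-8.4],[0,0,0,0,0,-8.4]]'
python3 -m creep '[[0,0,0,0,0,-7.8],[30,36,0,0,0,0],[30,36,0,0,0,0],[28,36,0,0,0,0],[0,0,0,0,0,0],[0,0,0,0,0,0]]'
python3 -c "
from h import *
s,Rm=st(); turn(Rm); a=cap('wrist'); bandptr(a); bandptr(cap('top')); print(a['eye'],proj(a,[[.618,.1685,.104]]))
save(a,'w5.png',(200,140,400,300),3.5)
q=gold(a); print(len(q), q.min(0).round(3),q.max(0).round(3),np.median(q,0).round(3))
"
```

```text
t: 26.5
position: [0.6175, 0.0576, 0.2275]
orientation: [-0.202, -3.133, 0.001]
force: [-0.5, -0.7, 0.2]
width: 0.06
t: 27.1
position: [0.5294, 0.166, 0.2285]
orientation: [0.005, -3.141, 0.002]
force: [-0.1, 0.4, -0.2]
width: 0.0596
t 27.1 p [0.5294 0.166  0.2285] w 0.0596 F [-0.1  0.4 -0.2]
R [[-1.0, -0.003, -0.001], [-0.003, 1.0, -0.001], [0.001, -0.001, -1.0]] q [ 1.660e-01  3.990e-01  1.445e+00 -1.000e-03  1.298e+00 -1.407e+00]
turn [-0.08 -0.03  0.19]
band 197 [0.6095 0.1659 0.0948] [0.6002 0.1204 0.0855] [0.6341 0.1738 0.1007]
red 50 [0.619  0.1684 0.1251] [0.616  0.1656 0.1225] [0.6222 0.1714 0.1265]
band 46 [0.616  0.1653 0.0947] [0.6    0.1244 0.0852] [0.6468 0.1934 0.1035]
red 7 [0.6207 0.169  0.1262] [0.6195 0.1652 0.1219] [0.6224 0.1733 0.1297]
[0.45259717 0.16562565 0.37076874] [[275.30826957 296.75158472]]
625 [0.519 0.1   0.066] [0.553 0.119 0.083] [0.534 0.111 0.077]
```

View pics/w5.png

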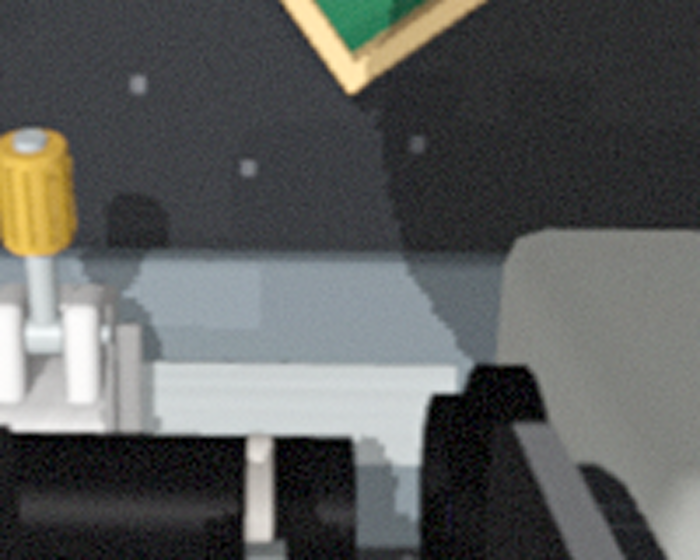

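Run:
```python
from h import *
c=load('wrist'); P=cloud(c); f=c['frame'].min(2)
for v in range(272,292,4):
    u=np.where((f[v,240:310]>110))[0]+240; g=[k for k in u if .08<P[v,k,2]<.104]
    print(v,[g[0],g[-1]] if g else '',P[v,g].mean(0).round(4) if g else '')
print(world(c,[(200+355/3.5,140+500/3.5-0)],0), 'endat', atz(c,[(200+354/3.5,140+500/3.5)],.095))
r=(c['frame'][...,2]>120)&(c['frame'][...,1]<90)&(abs(P[...,0]-.618)<.03)&(P[...,1]>.12)&(P[...,1]<.2); v,u=np.where(r); print('red px',u.min(),u.max(),u.mean(),v.min(),v.max())
for vv in sorted(set(v)): print(vv,u[v==vv].mean(),P[vv,u[v==vv]].mean(0).round(4))
```

```text
272 [np.int64(271), np.int64(277)] [0.602  0.1673 0.0883]
276 [np.int64(271), np.int64(277)] [0.6041 0.1673 0.0919]
280 [np.int64(270), np.int64(277)] [0.6069 0.1672 0.0942]
284 [np.int64(270), np.int64(277)] [0.6095 0.1669 0.0967]
288 [np.int64(270), np.int64(277)] [0.6127 0.1669 0.0982]
[[0.60934642 0.19184987 0.09484227]] endat [[0.60925699 0.19157949 0.095     ]]
red px 272 279 275.4 308 315
308 275.0 [0.6166 0.1681 0.1235]
309 275.5 [0.6168 0.1685 0.1246]
310 275.0 [0.6175 0.1681 0.125 ]
311 275.5 [0.6184 0.1685 0.1251]
312 275.5 [0.6193 0.1685 0.1252]
313 275.5 [0.6201 0.1685 0.1254]
314 275.5 [0.6207 0.1685 0.1259]
315 275.5 [0.6221 0.1685 0.1254]
```

```bash
python3 -m creep '[[-22,-42,0,0,0,0],[-22,-43,0,0,0,0],[-22,-43,0,0,0,0],[-22,-43,0,0,0,0],[0,0,40,0,0,0],[0,0,40,0,0,0],[0,0,40,0,0,0],[0,0,33,0,0,0],[0,0,0,0,0,0],[0,0,0,0,0,0]]' 0
python3 -m creep '[[0,3,0,0,0,0],[0,3,0,0,0,0],[0,0,0,0,0,0]]'
python3 -m creep '[[0,2,0,0,0,0],[0,0,0,0,0,0]]'
python3 -m creep '[[0,2,0,0,0,0],[0,0,0,0,0,0]]'
```

```text
t: 28.2
position: [0.6191, -0.0068, 0.0771]
orientation: [0.001, 3.141, -0.001]
force: [-0.1, 0.4, -0.1]
width: 0.0
t: 28.5
position: [0.6196, 0.0008, 0.0789]
orientation: [-0.002, 3.137, -0.001]
force: [-0.1, -0.7, -0.1]
width: -0.0001
t: 28.7
position: [0.6189, 0.0027, 0.0777]
orientation: [-0.002, 3.139, -0.001]
force: [-0.3, 0.3, 0.6]
width: -0.0003
t: 28.9
position: [0.6188, 0.0046, 0.0773]
orientation: [-0.002, 3.14, -0.001]
force: [-0.2, -0.4, 0.6]
width: -0.0003
```

```bash
for i in 1; do python3 -m creep '[[0,1.5,0,0,0,0],[0,0,0,0,0,0]]'
python3 -m creep '[[0,1.5,0,0,0,0],[0,0,0,0,0,0]]'
python3 -m creep '[[0,1,0,0,0,0],[0,0,0,0,0,0]]'; done | grep -v -e orient -e width
```

```text
t: 29.1
position: [0.6188, 0.006, 0.0772]
force: [-0.4, 0.5, 0.3]
t: 29.3
position: [0.6187, 0.0075, 0.0772]
force: [-0.4, 0.7, -0.1]
t: 29.5
position: [0.6188, 0.0085, 0.0772]
force: [0.9, 0.0, -0.2]
```

```bash
(python3 -m creep '[[0,1,0,0,0,0],[0,0,0,0,0,0]]'
python3 -m creep '[[0,1,0,0,0,0],[0,0,0,0,0,0]]'
python3 -m creep '[[0,1,0,0,0,0],[0,0,0,0,0,0]]'
python3 -m creep '[[0,1,0,0,0,0],[0,0,0,0,0,0]]') | grep -v -e orient -e width
python3 - <<'E'
from h import *
c=cap('wrist'); P=cloud(c).reshape(-1,3); f=c['frame'].reshape(-1,3).min(1)
m=(f>110)&(P[:,2]>.07)&(P[:,2]<.11)&(abs(P[:,0]-.618)<.03)&(P[:,1]>.012)&(P[:,1]<.05); print('flange',m.sum(),np.percentile(P[m],[1,50,99],axis=0).round(4))
c=cap('top'); P=cloud(c).reshape(-1,3); f=c['frame'].reshape(-1,3).min(1)
m=(f>110)&(P[:,2]>.085)&(P[:,2]<.104)&(abs(P[:,0]-.618)<.014)&(P[:,1]>.155)&(P[:,1]<.18); print('band',m.sum(),P[m].mean(0))
E
```

```text
t: 29.7
position: [0.619, 0.0091, 0.0774]
force: [0.2, -0.9, 0.9]
t: 29.9
position: [0.6189, 0.0102, 0.0774]
force: [-0.1, -2.8, 0.9]
t: 30.1
position: [0.6189, 0.0113, 0.0773]
force: [0.6, -3.7, 0.9]
t: 30.3
position: [0.6188, 0.0124, 0.0773]
force: [0.1, -2.6, 1.9]
flange 3054 [[0.5933 0.0138 0.0714]
 [0.6052 0.03   0.0981]
 [0.6206 0.0373 0.1083]]
band 11 [0.60816512 0.17123486 0.09604303]
```

```bash
python3 -m creep '[[0,-10,0,0,0,0],[0,0,-40,0,0,0],[0,0,-40,0,0,0],[0,0,-40,0,0,0],[0,0,-32,0,0,0],[22,41,0,0,0,0],[22,41,0,0,0,0],[22,41,0,0,0,0],[22,41,0,0,0,0],[0,0,0,0,0,0]]' 0
cat >> h.py <<'E'
def band2(c):
    P=cloud(c); f=c['frame'].min(2); o=[]
    for v in range(270,300,2):
        g=[k for k in range(240,315) if f[v,k]>110 and .085<P[v,k,2]<.104 and .15<P[v,k,1]<.185 and abs(P[v,k,0]-.618)<.02]
        if len(g)>3: o.append((g[0]+g[-1])/2); print(v,g[0],g[-1],P[v,g].mean(0).round(4))
    r=(c['frame'][...,2]>120)&(c['frame'][...,1]<90)&(abs(P[...,0]-.618)<.03)&(P[...,1]>.12)&(P[...,1]<.2); print('red',P[r].mean(0).round(4))
E
python3 - <<'E'
from h import *
import time
st(); band2(cap('wrist'))
E
```

```text
t: 31.4
position: [0.5274, 0.1706, 0.2291]
orientation: [-0.01, 3.142, 0.002]
force: [-0.5, -1.0, 0.6]
width: 0.0
t 31.4 p [0.5274 0.1706 0.2291] w 0.0 F [-0.5 -1.   0.6]
R [[-1.0, -0.006, 0.0], [-0.006, 1.0, 0.001], [-0.0, 0.001, -1.0]] q [ 1.740e-01  3.970e-01  1.446e+00  1.000e-03  1.298e+00 -1.404e+00]
red [nan nan nan]h.py:56: RuntimeWarning: Mean of empty slice.
  r=(c['frame'][...,2]>120)&(c['frame'][...,1]<90)&(abs(P[...,0]-.618)<.03)&(P[...,1]>.12)&(P[...,1]<.2); print('red',P[r].mean(0).round(4))
  ret = um.true_divide(
```

Closed fingers block the view; open them.

```bash
python3 -m creep '[[0,-4,0,0,0,0],[0,0,0,0,0,0],[0,0,0,0,0,0],[0,0,0,0,0,0]]' 0.7
python3 - <<'E'
from h import *
st(); band2(cap('wrist'))
E
```

```text
t: 31.85
position: [0.5308, 0.1613, 0.2288]
orientation: [0.001, 3.14, -0.001]
force: [0.7, 0.6, 0.2]
width: 0.0578
t 31.85 p [0.5308 0.1613 0.2288] w 0.0578 F [0.7 0.6 0.2]
R [[-1.0, 0.001, 0.002], [0.001, 1.0, -0.001], [-0.002, -0.001, -1.0]] q [ 1.570e-01  3.980e-01  1.446e+00 -1.000e-03  1.296e+00 -1.412e+00]
270 280 287 [0.6019 0.1711 0.0883]
272 280 287 [0.603  0.171  0.0901]
274 280 286 [0.6042 0.1706 0.0916]
276 280 287 [0.6051 0.171  0.0936]
278 280 287 [0.6067 0.171  0.0944]
280 280 287 [0.6081 0.1709 0.0955]
282 280 287 [0.6094 0.1709 0.0967]
284 280 287 [0.6113 0.1709 0.0969]
286 280 287 [0.6127 0.1709 0.098 ]
288 280 287 [0.6141 0.1709 0.0991]
290 280 287 [0.6158 0.1709 0.0996]
292 280 287 [0.6178 0.1709 0.0996]
red [0.6189 0.1684 0.1253]
```

```bash
python3 -m creep '[[-22,-33,0,0,0,0],[-22,-33,0,0,0,0],[-22,-33,0,0,0,0],[-21,-31.5,0,0,0,0],[0,0,40,0,0,0],[0,0,40,0,0,0],[0,0,35,0,0,0],[0,0,10.5,0,0,0],[0,0,0,0,0,0],[0,0,0,0,0,0]]' 0.45
python3 -m creep '[[0,0,0,0,0,0],[0,0,0,0,0,0],[0,0,0,0,0,0],[0,0,0,0,0,0],[0,0,0,0,0,0]]' 0 20
```

```text
t: 32.9
position: [0.6189, 0.0318, 0.1055]
orientation: [-0.002, 3.137, -0.001]
force: [0.3, 0.3, 0.2]
width: 0.0378
t: 33.4
position: [0.6179, 0.0319, 0.1041]
orientation: [-0.002, 3.139, -0.001]
force: [0.4, -0.4, 0.0]
width: 0.0003
```

```bash
python3 -m creep '[[0,0,0,0,0,0],[0,0,0,0,0,0],[0,0,3.5,0,0,0],[0,0,0,0,0,0],[0,0,0,0,0,0]]' 0.4
python3 -m creep '[[0,0,0,0,0,0],[0,0,0,0,0,0],[0,0,0,0,0,0],[0,0,0,0,0,0],[0,0,0,0,0,0]]' 0 20
```

```text
t: 33.9
position: [0.6175, 0.0319, 0.0999]
orientation: [-0.002, 3.14, -0.001]
force: [0.1, -0.2, 0.3]
width: 0.0339
t: 34.4
position: [0.6179, 0.0318, 0.1003]
orientation: [-0.002, 3.139, -0.001]
force: [1.1, -0.1, -0.3]
width: 0.0086
```

```bash
python3 -m creep '[[0,-0.8,0,0,0,0],[0,-0.8,0,0,0,0],[0,-0.8,0,0,0,0],[0,0,0,0,0,0],[0,0,0,0,0,0]]'
python3 -m creep '[[0,0,0,0,0,0],[0,0,0,0,0,0],[0,0,-30,0,0,0],[0,0,-40,0,0,0],[0,0,-40,0,0,0],[0,0,-17,0,0,0],[22,33,0,0,0,0],[22,33,0,0,0,0],[22,33,0,0,0,0],[21,34,0,0,0,0]]' 0.7
python3 -m creep '[[0,0,0,0,0,0],[0,0,0,0,0,0],[0,0,0,0,0,0]]'
python3 - <<'E'
from h import *
st(); band2(cap('wrist'))
E
```

```text
t: 34.9
position: [0.6177, 0.0294, 0.1002]
orientation: [-0.002, 3.14, -0.001]
force: [0.9, 1.2, -0.6]
width: 0.0091
t: 35.9
position: [0.5292, 0.1632, 0.2271]
orientation: [-0.001, 3.14, -0.001]
force: [-0.7, 0.2, 1.1]
width: 0.06
t: 36.2
position: [0.5308, 0.1617, 0.227]
orientation: [-0.001, 3.139, -0.002]
force: [0.9, 0.3, -0.6]
width: 0.0598
t 36.2 p [0.5308 0.1617 0.227 ] w 0.0598 F [ 0.9  0.3 -0.6]
R [[-1.0, -0.001, 0.002], [-0.001, 1.0, -0.001], [-0.002, -0.001, -1.0]] q [ 1.580e-01  3.990e-01  1.449e+00 -1.000e-03  1.291e+00 -1.412e+00]
270 278 284 [0.6016 0.1693 0.0874]
272 278 284 [0.6027 0.1692 0.0891]
274 278 284 [0.6035 0.1692 0.0914]
276 279 284 [0.6049 0.1696 0.0925]
278 278 284 [0.6062 0.1691 0.0938]
280 277 284 [0.6071 0.1687 0.0958]
282 277 284 [0.6088 0.1687 0.0963]
284 277 284 [0.6103 0.1687 0.0972]
286 277 284 [0.6119 0.1687 0.0978]
288 277 284 [0.6133 0.1687 0.0988]
290 277 284 [0.6153 0.1687 0.0989]
292 277 284 [0.6169 0.1687 0.0996]
red [0.6189 0.1683 0.1252]
```

```bash
python3 -m creep '[[-40,-13,0,0,0,0],[-40,-13,0,0,0,0],[-40,-13,0,0,0,0],[-38,-13.5,0,0,0,0],[0,0,30,0,0,0],[0,0,30,0,0,0],[0,0,20,0,0,0],[0,0,6,0,0,0],[0,0,0,0,0,0],[0,0,0,0,0,0]]' 0.6
python3 -m creep '[[0,0,0,0,0,0],[0,0,0,0,0,0],[0,0,0,0,0,0],[0,0,0,0,0,0],[0,0,0,0,0,0]]' 0 30
```

```text
t: 37.25
position: [0.6894, 0.1096, 0.1427]
orientation: [-0.001, 3.137, -0.001]
force: [0.6, 0.9, -0.6]
width: 0.0511
t: 37.75
position: [0.6897, 0.1087, 0.1433]
orientation: [-0.001, 3.136, -0.004]
force: [1.6, -5.2, 3.6]
width: 0.0288
```

```bash
python3 -m creep '[[2,0,-1,0,0,0],[9,0,-4,0,0,0],[9,0,-3,0,0,0],[10,0,-1,0,0,0],[10,0,-1,0,0,0],[10,0,1,0,0,0],[9,0,2,0,0,0],[9,0,4,0,0,0],[9,0,4,0,0,0],[0,0,0,0,0,0]]'
python3 -m creep '[[8,0,6,0,0,0],[7,0,6,0,0,0],[6,0,8,0,0,0],[5,0,8,0,0,0],[4,0,9,0,0,0],[3,0,9,0,0,0],[2,0,9,0,0,0],[1,0,8,0,0,0],[0,0,0,0,0,0]]'
python3 -m creep '[[0,0,3,0,0,0],[0,0,0,0,0,0],[0,0,0,0,0,0]]'
```

```text
t: 38.75
position: [0.6119, 0.1093, 0.1413]
orientation: [-0.001, 3.137, -0.003]
force: [1.2, -3.9, 1.9]
width: 0.0285
t: 39.65
position: [0.5738, 0.1096, 0.0766]
orientation: [0.001, -3.139, 0.002]
force: [-5.8, -3.0, 2.6]
width: 0.0288
t: 39.95
position: [0.5737, 0.1096, 0.0741]
orientation: [0.002, -3.138, 0.002]
force: [-7.9, -3.4, 3.2]
width: 0.0291
```

```bash
python3 -m creep '[[-2.5,0,2,0,0,0],[0,0,2,0,0,0],[0,0,0,0,0,0],[0,0,0,0,0,0]]'
python3 -m creep '[[0,0,0,0,0,0],[0,0,0,0,0,0],[0,0,0,0,0,0],[0,0,-35,0,0,0],[0,0,-35,0,0,0],[0,0,-30,0,0,0],[20,0,0,0,0,0],[20,0,0,0,0,0],[0,0,0,0,0,0],[0,0,0,0,0,0]]' 0.6
cat >> h.py <<'E'
def ear(c):
    P=cloud(c).reshape(-1,3); h=cv2.cvtColor(c['frame'],cv2.COLOR_BGR2HSV).reshape(-1,3)
    m=(h[:,0]>100)&(h[:,0]<130)&(h[:,1]>110)&(abs(P[:,1]-.109)<.025)&(P[:,0]>.55)&(P[:,0]<.7)&(P[:,2]>.06)&(P[:,2]<.17); q=P[m]
    print('blue',len(q),q.min(0).round(3),q.max(0).round(3))
    for x in (.568,.573,.578,.583,.59,.6): k=q[abs(q[:,0]-x)<.002]; print(x,len(k),np.median(k[:,2]).round(4) if len(k) else '')
    q=gold(c); print('nut',len(q),q.min(0).round(3),q.max(0).round(3),np.median(q,0).round(3))
E
python3 - <<'E'
from h import *
st(); ear(cap('wrist'))
E
```

```text
t: 40.35
position: [0.5746, 0.1096, 0.0721]
orientation: [0.001, -3.136, 0.003]
force: [-19.3, -5.0, 21.4]
width: 0.0285
t: 41.35
position: [0.5385, 0.1101, 0.1702]
orientation: [-0.002, 3.139, -0.001]
force: [0.7, 0.8, 0.1]
width: 0.0517
t 41.35 p [0.5385 0.1101 0.1702] w 0.0517 F [0.7 0.8 0.1]
R [[-1.0, -0.001, 0.003], [-0.001, 1.0, -0.0], [-0.003, -0.0, -1.0]] q [ 6.300e-02  4.400e-01  1.550e+00 -1.000e-03  1.149e+00 -1.509e+00]
blue 4031 [0.565 0.087 0.073] [0.656 0.133 0.109]
0.568 129 0.0866
0.573 123 0.0865
0.578 118 0.0865
0.583 199 0.0863
0.59 187 0.0865
0.6 366 0.0992
nut 978 [0.519 0.1   0.066] [0.55  0.119 0.083] [0.533 0.109 0.077]
```

```bash
python3 -m creep '[[6.5,-1,35,0,0,0],[0,0,35,0,0,0],[0,0,24,0,0,0],[0,0,10,0,0,0],[0,0,0,0,0,0],[0,0,0,0,0,0]]' 0.5
python3 -m creep '[[0,0,0,0,0,0],[0,0,0,0,0,0],[0,0,0,0,0,0],[0,0,0,0,0,0]]' 0 30
python3 -m creep '[[-2,0,-5,0,0,0],[-2.4,0,-5.5,0,0,0],[-3.3,0,-5,0,0,0],[-4,0,-4.3,0,0,0],[-4.4,0,-4,0,0,0],[-5,0,-3.2,0,0,0],[0,0,0,0,0,0],[0,0,0,0,0,0]]'
python3 -m creep '[[-5.2,0,-2.5,0,0,0],[-5.7,0,-2,0,0,0],[-5.8,0,-1,0,0,0],[-5.8,0,-0.5,0,0,0],[0,0,0,0,0,0],[0,0,0,0,0,0]]'
```

```text
t: 42.0
position: [0.5328, 0.1089, 0.0668]
orientation: [-0.002, 3.138, -0.001]
force: [1.2, -0.3, 0.3]
width: 0.0429
t: 42.4
position: [0.5325, 0.1098, 0.0671]
orientation: [-0.001, 3.137, 0.001]
force: [1.5, 4.6, 2.1]
width: 0.0162
t: 43.2
position: [0.5528, 0.1096, 0.0932]
orientation: [-0.001, 3.139, 0.001]
force: [0.6, 5.3, -2.8]
width: 0.0157
t: 43.8
position: [0.5752, 0.1085, 0.0992]
orientation: [-0.001, 3.14, -0.002]
force: [0.4, -0.1, 0.1]
width: -0.0002
```

```bash
python3 -m creep '[[0,0,-30,0,0,0],[0,0,-30,0,0,0],[25,0,-10,0,0,0],[10,0,0,0,0,0],[0,0,0,0,0,0],[0,0,0,0,0,0]]' 0
python3 - <<'E'
from h import *
s,Rm=st(); ear(cap('side')); c=cap('wrist'); ear(c)
E
```

```text
t: 44.4
position: [0.54, 0.1088, 0.1683]
orientation: [-0.001, 3.14, -0.001]
force: [-0.2, 0.9, 0.6]
width: 0.0001
t 44.4 p [0.54   0.1088 0.1683] w 0.0001 F [-0.2  0.9  0.6]
R [[-1.0, -0.001, 0.001], [-0.001, 1.0, -0.001], [-0.001, -0.001, -1.0]] q [ 6.000e-02  4.450e-01  1.548e+00 -1.000e-03  1.148e+00 -1.511e+00]
blue 191 [0.566 0.088 0.079] [0.656 0.125 0.11 ]
0.568 6 0.0857
0.573 11 0.0851
0.578 7 0.0862
0.583 11 0.0867
0.59 11 0.0862
0.6 15 0.0983
nut 62 [0.537 0.094 0.082] [0.564 0.109 0.113] [0.55  0.101 0.099]
blue 316 [0.565 0.095 0.078] [0.657 0.123 0.1  ]
0.568 110 0.0864
0.573 37 0.0866
0.578 13 0.0864
0.583 0 
0.59 0 
0.6 0 
nut 639 [0.536 0.1   0.056] [0.567 0.121 0.112] [0.547 0.109 0.106]
```

```bash
python3 -m creep '[[25,0,0,0,0,0],[0,0,35,0,0,0],[0,0,38,0,0,0],[0,0,0,0,0,0],[-8,0,0,0,0,0],[-8,0,0,0,0,0],[-8,0,0,0,0,0],[-6,0,0,0,0,0],[0,0,0,0,0,0]]' 0
python3 -m creep '[[-4,0,0,0,0,0],[-4,0,0,0,0,0],[-2,0,0,0,0,0],[0,0,0,0,0,0],[0,0,0,0,0,0]]'
python3 -m creep '[[-2,0,0,0,0,0],[0,0,0,0,0,0],[0,0,0,0,0,0]]'
```

```text
t: 45.4
position: [0.547, 0.1088, 0.0968]
orientation: [-0.001, 3.137, -0.001]
force: [0.5, 0.7, 0.4]
width: -0.0001
t: 45.9
position: [0.5553, 0.1089, 0.096]
orientation: [-0.002, 3.14, -0.001]
force: [-1.0, 0.4, 0.3]
width: 0.0002
t: 46.2
position: [0.5573, 0.1089, 0.096]
orientation: [-0.002, 3.139, -0.001]
force: [-0.6, 0.3, -0.5]
width: 0.0
```

```bash
python3 -m creep '[[-1.5,0,0,0,0,0],[0,0,0,0,0,0],[0,0,0,0,0,0]]'
python3 -m creep '[[-1.5,0,0,0,0,0],[0,0,0,0,0,0],[0,0,0,0,0,0]]'
python3 - <<'E'
from h import *
ear(cap('side')); ear(cap('wrist'))
E
```

```text
t: 46.5
position: [0.5581, 0.1089, 0.096]
orientation: [-0.002, 3.141, -0.001]
force: [-4.9, -0.5, 2.1]
width: 0.0
t: 46.8
position: [0.5582, 0.1089, 0.0959]
orientation: [0.002, -3.139, 0.001]
force: [-9.8, -1.0, 5.7]
width: -0.0002
blue 176 [0.566 0.088 0.079] [0.652 0.126 0.11 ]
0.568 8 0.0854
0.573 8 0.0846
0.578 3 0.0868
0.583 5 0.0856
0.59 7 0.0856
0.6 13 0.0979
nut 50 [0.57  0.095 0.092] [0.587 0.108 0.121] [0.577 0.101 0.106]
blue 302 [0.565 0.105 0.099] [0.611 0.112 0.147]
0.568 11 0.1436
0.573 0 
0.578 0 
0.583 0 
0.59 0 
0.6 19 0.1011
nut 46 [0.583 0.106 0.117] [0.586 0.11  0.119] [0.585 0.108 0.117]
```

```bash
python3 -m creep '[[6,0,0,0,0,0],[0,0,-40,0,0,0],[0,0,-40,0,0,0],[0,0,-40,0,0,0],[30,0,0,0,0,0],[0,0,0,0,0,0],[0,0,0,0,0,0],[0,0,0,0,0,0]]' 0.7
python3 - <<'E'
from h import *
s,Rm=st(); c=cap('wrist'); ear(c); c=cap('wrist'); save(c,'w6.png',(150,100,430,310),2.8)
P=cloud(c); f=c['frame'].min(2); m=(f>110)&(P[...,2]>.085)&(P[...,2]<.104)&(P[...,1]>.15)&(P[...,1]<.185)&(abs(P[...,0]-.618)<.02); print('band',m.sum(),P[m].mean(0).round(4))
r=(c['frame'][...,2]>120)&(c['frame'][...,1]<90)&(abs(P[...,0]-.618)<.03)&(P[...,1]>.12)&(P[...,1]<.2); print('red',P[r].mean(0).round(4))
tool(Rm,s['position'],[.5987,-.0262,.065])
E
```

```text
t: 47.7
position: [0.5246, 0.1089, 0.2156]
orientation: [-0.001, 3.139, -0.001]
force: [-0.4, 0.1, 0.1]
width: 0.06
t 47.7 p [0.5246 0.1089 0.2156] w 0.06 F [-0.4  0.1  0.1]
R [[-1.0, -0.001, 0.002], [-0.001, 1.0, -0.001], [-0.002, -0.001, -1.0]] q [ 6.200e-02  3.740e-01  1.522e+00 -1.000e-03  1.244e+00 -1.509e+00]
blue 2262 [0.565 0.084 0.077] [0.656 0.133 0.109]
0.568 96 0.0866
0.573 73 0.0865
0.578 43 0.0866
0.583 36 0.0864
0.59 30 0.0866
0.6 253 0.0987
nut 563 [0.567 0.1   0.088] [0.597 0.119 0.119] [0.572 0.109 0.115]
band 43 [0.6247 0.1666 0.0971]
red [0.6196 0.1662 0.1255]
shift mm [ -73.6 -135.1  150.9]
```

View pics/w6.png

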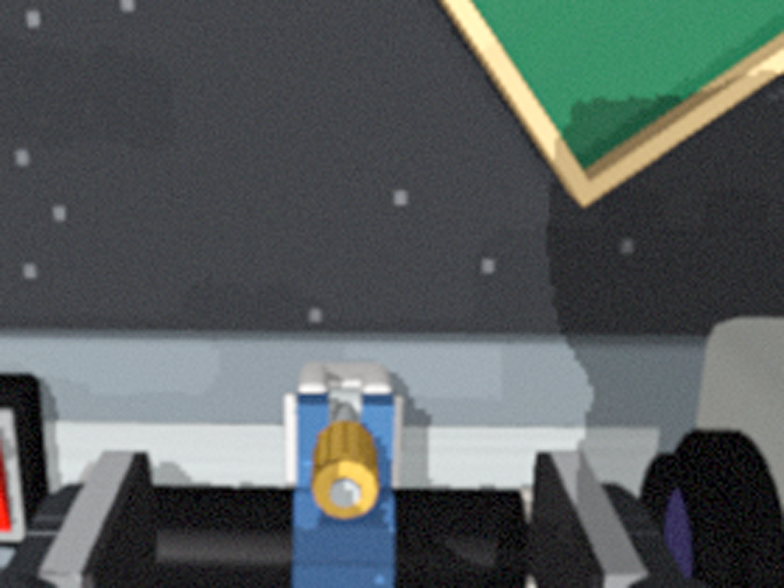

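```bash
python3 -m creep '[[-18.5,-34,0,0,0,0],[-18.5,-34,0,0,0,0],[-18.5,-34,0,0,0,0],[-18,-33,0,0,0,0],[0,0,40,0,0,0],[0,0,45,0,0,0],[0,0,40,0,0,0],[0,0,26,0,0,0],[0,0,0,0,0,0],[0,0,0,0,0,0]]' 0
python3 -m creep '[[0,0,4,0,0,0],[0,0,3,0,0,0],[0,0,3,0,0,0],[0,0,2,0,0,0],[0,0,0,0,0,0],[0,0,0,0,0,0]]'
python3 -m creep '[[0,0,2,0,0,0],[0,0,2,0,0,0],[0,0,0,0,0,0],[0,0,0,0,0,0]]'
```

```text
t: 48.8
position: [0.5984, -0.0262, 0.0652]
orientation: [-0.002, 3.14, -0.001]
force: [0.8, -1.0, 0.4]
width: -0.0002
t: 49.4
position: [0.5979, -0.0261, 0.0534]
orientation: [-0.002, 3.14, -0.001]
force: [-1.9, -0.2, 2.7]
width: -0.0002
t: 49.8
position: [0.5968, -0.0261, 0.0495]
orientation: [0.002, -3.141, 0.001]
force: [-6.3, -0.1, 7.2]
width: -0.0004
```

```bash
python3 -m creep '[[0,0,2,0,0,0],[0,0,2,0,0,0],[0,0,0,0,0,0],[0,0,0,0,0,0]]'
python3 -m creep '[[0,0,-30,0,0,0],[0,0,-40,0,0,0],[0,0,-40,0,0,0],[0,0,-40,0,0,0],[30,0,0,0,0,0],[0,-40,0,0,0,0],[0,-40,0,0,0,0],[0,-40,0,0,0,0],[0,0,0,0,0,0],[0,0,0,0,0,0]]' 0.9 40
python3 - <<'E'
from h import *
s,Rm=st(); c=cap('side'); t=cap('top')
for n,k in(('side',c),('top',t)):
    P=cloud(k).reshape(-1,3); f=k['frame'].reshape(-1,3).astype(int)
    m=(f[:,2]>120)&(f[:,1]<90)&(abs(P[:,0]-.612)<.03)&(abs(P[:,1]+.026)<.03); q=P[m]
    A=np.c_[q[:,0],np.ones(len(q))]; sl=np.linalg.lstsq(A,q[:,2],rcond=None)[0][0]; print(n,len(q),'slope dz/dx',sl.round(3),q.min(0).round(3),q.max(0).round(3))
P=cloud(t).reshape(-1,3); f=t['frame'].reshape(-1,3).astype(int)
for n,ctr in (('r1',(.5543,-.2164)),('r2',(.4508,-.1915))):
    m=(np.hypot(*(P[:,:2]-ctr).T)<.05)&(P[:,2]>.012)&(P[:,2]<.03); q=P[m]; print(n,m.sum(),cv2.minEnclosingCircle(q[:,:2].astype(np.float32)))
save(t,'t9.png',None,1.4)
E
```

```text
t: 50.2
position: [0.5968, -0.0261, 0.0484]
orientation: [-0.002, 3.141, -0.002]
force: [-15.3, 0.1, 28.0]
width: -0.0
t: 51.2
position: [0.5677, -0.1467, 0.1948]
orientation: [0.002, 3.14, -0.0]
force: [1.0, 0.8, 0.1]
width: 0.0768
t 51.2 p [ 0.5677 -0.1467  0.1948] w 0.0768 F [1.  0.8 0.1]
R [[-1.0, 0.001, 0.002], [0.001, 1.0, -0.0], [-0.002, -0.0, -1.0]] q [-3.840e-01  4.820e-01  1.407e+00  1.000e-03  1.251e+00 -1.954e+00]
side 100 slope dz/dx 0.158 [ 0.592 -0.044  0.044] [ 0.635 -0.013  0.056]
top 206 slope dz/dx 0.199 [ 0.593 -0.039  0.043] [ 0.634 -0.013  0.058]
r1 96 ((0.5513654947280884, -0.21624355018138885), 0.025850500911474228)
r2 143 ((0.45080044865608215, -0.1916045844554901), 0.02595037966966629)
```

View pics/t9.png

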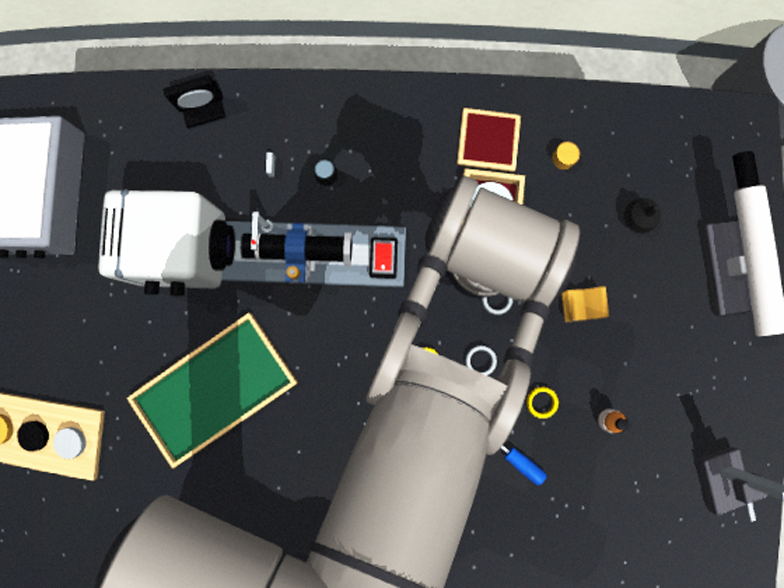

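```bash
cat >> h.py <<'E'
def ring(c,ctr,rad=.05):
    P=cloud(c).reshape(-1,3); f=c['frame'].reshape(-1,3).astype(int); sat=f.max(1)-f.min(1)
    q=P[(np.hypot(*(P[:,:2]-ctr).T)<rad)&(P[:,2]>.014)&(P[:,2]<.022)&(sat<50)]
    if len(q)<20: print('few',len(q)); return
    A=np.c_[2*q[:,:2],np.ones(len(q))]; s=np.linalg.lstsq(A,(q[:,:2]**2).sum(1),rcond=None)[0]; e=cv2.minEnclosingCircle(q[:,:2].astype(np.float32))
    print('ring',len(q),s[:2].round(4),np.sqrt(s[2]+s[0]**2+s[1]**2).round(4),np.round(e[0],4),round(e[1],4)); return s[:2]
E
python3 - <<'E'
from h import *
s,Rm=st(); c=cap('wrist')
for k in((.5543,-.2164),(.4508,-.1915)): ring(c,k)
tool(Rm,s['position'],[.4508,-.1915,.0])
E
```

```text
t 51.3 p [ 0.5678 -0.1452  0.195 ] w 0.0771 F [-0.2  0.5  0.4]
R [[-1.0, -0.001, 0.002], [-0.001, 1.0, -0.0], [-0.002, -0.0, -1.0]] q [-3.810e-01  4.820e-01  1.407e+00  1.000e-03  1.251e+00 -1.954e+00]
ring 987 [ 0.5516 -0.2162] 0.0221 [ 0.552  -0.2169] 0.0261
ring 1285 [ 0.4493 -0.1912] 0.0221 [ 0.4489 -0.1917] 0.0262
shift mm [117.4 -46.1 194.8]
```

```bash
python3 -m creep '[[30,-12,0,0,0,0],[30,-12,0,0,0,0],[30,-12,0,0,0,0],[28,-10,0,0,0,0],[0,0,45,0,0,0],[0,0,45,0,0,0],[0,0,45,0,0,0],[0,0,35,0,0,0],[0,0,0,0,0,0],[0,0,0,0,0,0]]' 0.8 40
python3 -m creep '[[0,0,10,0,0,0],[0,0,9,0,0,0],[0,0,0,0,0,0],[0,0,0,0,0,0]]'
python3 -m creep '[[0,0,0,0,0,0],[0,0,0,0,0,0],[0,0,0,0,0,0],[0,0,0,0,0,0]]' 0.1 60
python3 -m creep '[[0,0,-20,0,0,0],[0,0,-40,0,0,0],[0,0,-40,0,0,0],[0,0,-40,0,0,0],[0,0,0,0,0,0]]'
python3 - <<'E'
from h import *
s,Rm=st(); tool(Rm,s['position'],[.4197,.2115,.05])
E
```

```text
t: 52.35
position: [0.4506, -0.1916, 0.0256]
orientation: [-0.004, 3.14, -0.001]
force: [0.5, 0.3, 0.8]
width: 0.0686
t: 52.75
position: [0.4504, -0.1923, 0.0064]
orientation: [-0.002, 3.139, -0.001]
force: [0.4, -0.4, -0.1]
width: 0.0683
t: 53.15
position: [0.4505, -0.1924, 0.0071]
orientation: [-0.001, 3.139, -0.002]
force: [-2.1, 1.0, 10.0]
width: 0.0471
t: 53.65
position: [0.4526, -0.1938, 0.1513]
orientation: [-0.002, 3.131, -0.01]
force: [1.1, -0.5, -1.0]
width: 0.0467
t 53.65 p [ 0.4526 -0.1938  0.1513] w 0.0467 F [ 1.1 -0.5 -1. ]
R [[-1.0, -0.001, 0.011], [-0.001, 1.0, -0.006], [-0.011, -0.006, -1.0]] q [-5.610e-01  3.600e-01  1.741e+00  1.000e-03  1.029e+00 -2.133e+00]
shift mm [ 33.5 405.9  98.4]
```

```bash
python3 -m creep '[[3,40,0,0,0,0],[3,40,0,0,0,0],[3,40,0,0,0,0],[3,40,0,0,0,0],[3,40,0,0,0,0],[3,40,0,0,0,0],[3,40,0,0,0,0],[4,40,0,0,0,0],[4,42,0,0,0,0],[4,42,0,0,0,0]]'
python3 -m creep '[[0,0,0,0,0,0],[0,0,0,0,0,0],[0,0,40,0,0,0],[0,0,40,0,0,0],[0,0,30,0,0,0],[0,0,18,0,0,0],[0,0,0,0,0,0],[0,0,0,0,0,0]]'
python3 -m creep '[[0,0,4,0,0,0],[0,0,3,0,0,0],[0,0,0,0,0,0],[0,0,0,0,0,0]]'
```

```text
t: 54.65
position: [0.4157, 0.2133, 0.1451]
orientation: [-0.001, 3.14, -0.002]
force: [1.1, -0.4, -1.1]
width: 0.0467
t: 55.45
position: [0.4171, 0.2108, 0.0179]
orientation: [0.001, 3.14, -0.001]
force: [-1.0, 0.9, -0.2]
width: 0.047
t: 55.85
position: [0.4179, 0.2117, 0.0131]
orientation: [-0.002, 3.136, -0.0]
force: [-3.8, -3.8, 18.0]
width: 0.0471
```

```bash
python3 -m creep '[[0,0,-2,0,0,0],[0,0,0,0,0,0]]'
python3 -m creep '[[0,0,0,0,0,0],[0,0,0,0,0,0],[0,0,0,0,0,0],[0,0,-40,0,0,0],[0,0,-45,0,0,0],[0,0,-45,0,0,0],[0,0,-45,0,0,0],[0,0,0,0,0,0]]' 0.8
python3 -m creep '[[-12,-43,0,0,0,0],[-12,-43,0,0,0,0],[-12,-43,0,0,0,0],[-12,-43,0,0,0,0],[-12,-43,0,0,0,0],[-12,-43,0,0,0,0],[-12,-43,0,0,0,0],[-12,-43,0,0,0,0],[0,0,0,0,0,0],[0,0,0,0,0,0]]'
python3 - <<'E'
from h import *
s,Rm=st(); c=cap('wrist'); r=ring(c,(.5525,-.2163),.07)
t=cap('top'); P=cloud(t).reshape(-1,3)
f=t['frame'].reshape(-1,3).astype(int); q=P[(abs(P[:,0]-.42)<.04)&(abs(P[:,1]-.21)<.04)&(P[:,2]>.016)&(f.max(1)-f.min(1)<50)&(f.max(1)>90)]; print('placed',len(q),cv2.minEnclosingCircle(q[:,:2].astype(np.float32)),np.percentile(q[:,2],[5,50,95]))
tool(Rm,s['position'],[.5525,-.2163,0])
E
```

```text
t: 56.05
position: [0.4174, 0.2118, 0.0136]
orientation: [-0.002, 3.138, -0.0]
force: [0.3, 0.4, -1.2]
width: 0.047
t: 56.85
position: [0.4195, 0.2129, 0.1934]
orientation: [-0.002, 3.129, 0.005]
force: [0.8, -0.5, -0.8]
width: 0.0683
t: 57.85
position: [0.5123, -0.1326, 0.1869]
orientation: [0.002, 3.142, 0.001]
force: [-0.7, 1.0, -0.1]
width: 0.0682
t 57.85 p [ 0.5123 -0.1326  0.1869] w 0.0682 F [-0.7  1.  -0.1]
R [[-1.0, 0.001, 0.0], [0.001, 1.0, 0.0], [-0.0, 0.0, -1.0]] q [-0.398  0.389  1.582  0.     1.171 -1.968]
ring 945 [ 0.5516 -0.2162] 0.0222 [ 0.5522 -0.2166] 0.0262
placed 172 ((0.4166436493396759, 0.2106134444475174), 0.025741761550307274) [0.01852425 0.02278442 0.02637101]
shift mm [-40.3 -83.8 186.9]
```

```bash
python3 -m creep '[[-14,-28,0,0,0,0],[-13,-28,0,0,0,0],[-13,-28,0,0,0,0],[0,0,45,0,0,0],[0,0,45,0,0,0],[0,0,45,0,0,0],[0,0,30,0,0,0],[0,0,0,0,0,0],[0,0,15,0,0,0],[0,0,0,0,0,0]]' 0.8 40
python3 -m creep '[[0,0,0,0,0,0],[0,0,0,0,0,0],[0,0,0,0,0,0],[0,0,0,0,0,0],[0,0,0,0,0,0]]' 0.1 60
python3 -m creep '[[0,0,-20,0,0,0],[0,0,-40,0,0,0],[0,0,-45,0,0,0],[0,0,-45,0,0,0],[0,0,0,0,0,0],[0,0,0,0,0,0]]'
python3 - <<'E'
from h import *
s,Rm=st(); tool(Rm,s['position'],[.3551,.3005,.05])
E
```

```text
t: 58.95
position: [0.5533, -0.215, 0.0087]
orientation: [-0.004, 3.14, -0.0]
force: [-0.2, 0.8, 0.3]
width: 0.0683
t: 59.45
position: [0.5542, -0.2161, 0.0111]
orientation: [-0.002, 3.137, -0.003]
force: [-1.5, 2.4, 8.4]
width: 0.0462
t: 60.05
position: [0.5535, -0.2161, 0.1606]
orientation: [-0.002, 3.136, -0.004]
force: [-0.7, 0.2, -1.6]
width: 0.0462
t 60.05 p [ 0.5535 -0.2161  0.1606] w 0.0462 F [-0.7  0.2 -1.6]
R [[-1.0, -0.001, 0.006], [-0.001, 1.0, -0.003], [-0.006, -0.003, -1.0]] q [-0.501  0.525  1.435  0.     1.176 -2.074]
shift mm [198.3 517.2 108.1]
```

```bash
python3 -m creep '[[15,40,0,0,0,0],[15,40,0,0,0,0],[15,40,0,0,0,0],[15,40,0,0,0,0],[15,40,0,0,0,0],[15,40,0,0,0,0],[15,40,0,0,0,0],[15,40,0,0,0,0],[15,40,0,0,0,0],[15,40,0,0,0,0]]'
python3 -m creep '[[16,39,0,0,0,0],[16,39,0,0,0,0],[16,39,0,0,0,0],[0,0,0,0,0,0],[0,0,0,0,0,0]]'
python3 -m creep '[[0,0,40,0,0,0],[0,0,40,0,0,0],[0,0,35,0,0,0],[0,0,20,0,0,0],[0,0,0,0,0,0],[0,0,3,0,0,0],[0,0,0,0,0,0],[0,0,0,0,0,0]]'
```

```text
t: 61.05
position: [0.4007, 0.185, 0.1567]
orientation: [0.001, -3.141, 0.002]
force: [0.5, 0.5, -0.8]
width: 0.0462
t: 61.55
position: [0.3531, 0.3009, 0.1565]
orientation: [0.006, -3.141, 0.004]
force: [0.8, 0.1, -1.0]
width: 0.046
t: 62.35
position: [0.3555, 0.3008, 0.0206]
orientation: [-0.001, 3.138, 0.001]
force: [0.5, 0.7, -1.5]
width: 0.0461
```

```bash
python3 -m creep '[[0,0,1.5,0,0,0],[0,0,0,0,0,0],[0,0,0,0,0,0]]'
python3 -m creep '[[0,0,1.5,0,0,0],[0,0,0,0,0,0],[0,0,0,0,0,0]]'
```

```text
t: 62.65
position: [0.3548, 0.3007, 0.0183]
orientation: [-0.002, 3.139, -0.001]
force: [0.6, 0.6, -0.7]
width: 0.046
t: 62.95
position: [0.3549, 0.3008, 0.0171]
orientation: [-0.002, 3.139, -0.0]
force: [-1.0, -0.4, 6.5]
width: 0.046
```

Contact; release and rise, then a full final check.

```bash
python3 -m creep '[[0,0,0,0,0,0],[0,0,0,0,0,0],[0,0,0,0,0,0],[0,0,-40,0,0,0],[0,0,-45,0,0,0],[0,0,-45,0,0,0],[0,0,-45,0,0,0],[15,35,0,0,0,0],[15,35,0,0,0,0],[15,35,0,0,0,0]]' 0.8
python3 -m creep '[[15,25,0,0,0,0],[15,25,0,0,0,0],[0,0,0,0,0,0],[0,0,0,0,0,0]]'
python3 - <<'E'
from h import *
st(); t=cap('top'); P=cloud(t).reshape(-1,3); f=t['frame'].reshape(-1,3).astype(int)
for n,k in(('B',(.418,.211)),('A',(.355,.3005))):
    q=P[(np.hypot(*(P[:,:2]-k).T)<.035)&(P[:,2]>.016)&(f.max(1)-f.min(1)<50)&(f.max(1)>90)]; print(n,len(q),cv2.minEnclosingCircle(q[:,:2].astype(np.float32)),np.percentile(q[:,2],[5,50,95]).round(4))
bandptr(t); m=(f.min(1)>110)&(P[:,2]>.09)&(P[:,2]<.104)&(abs(P[:,0]-.618)<.02)&(P[:,1]>.155)&(P[:,1]<.18); print('band',m.sum(),P[m].mean(0)); ear(t)
m=(f[:,2]>120)&(f[:,1]<90)&(abs(P[:,0]-.612)<.03)&(abs(P[:,1]+.026)<.03); q=P[m]; print('rocker',np.polyfit(q[:,0],q[:,2],1)[0])
o=np.zeros((600,784,3),np.uint8); o[:588]=cv2.resize(t['frame'],(784,588)); cv2.imwrite('pics/f.png',o)
E
```

```text
t: 63.95
position: [0.3088, 0.4067, 0.1919]
orientation: [0.0, 3.139, 0.0]
force: [0.3, -0.5, -0.5]
width: 0.0681
t: 64.35
position: [0.2788, 0.4556, 0.1909]
orientation: [-0.004, 3.14, -0.002]
force: [0.7, -0.5, 0.7]
width: 0.0683
t 64.35 p [0.2788 0.4556 0.1909] w 0.0683 F [ 0.7 -0.5  0.7]
R [[-1.0, -0.003, 0.002], [-0.003, 1.0, -0.002], [-0.002, -0.002, -1.0]] q [ 0.879  0.395  1.562 -0.002  1.185 -0.693]
B 178 ((0.4166537821292877, 0.21064123511314392), 0.02573472633957863) [0.018  0.0229 0.0265]
A 182 ((0.3542231619358063, 0.3010086119174957), 0.0264528077095747) [0.0171 0.0232 0.0263]
band 38 [0.6111 0.1678 0.0928] [0.5999 0.1375 0.0856] [0.6391 0.195  0.1011]
red 6 [0.621  0.1694 0.1251] [0.6195 0.1659 0.1216] [0.6225 0.1734 0.1281]
band 26 [0.6142405  0.16847002 0.09541395]
blue 489 [0.568 0.085 0.06 ] [0.656 0.13  0.111]
0.568 16 0.0861
0.573 11 0.0859
0.578 6 0.0865
0.583 7 0.0877
0.59 15 0.0863
0.6 28 0.099
nut 55 [0.57  0.1   0.062] [0.59  0.122 0.121] [0.577 0.108 0.116]
rocker 0.2112413222482357
```

View pics/f.png

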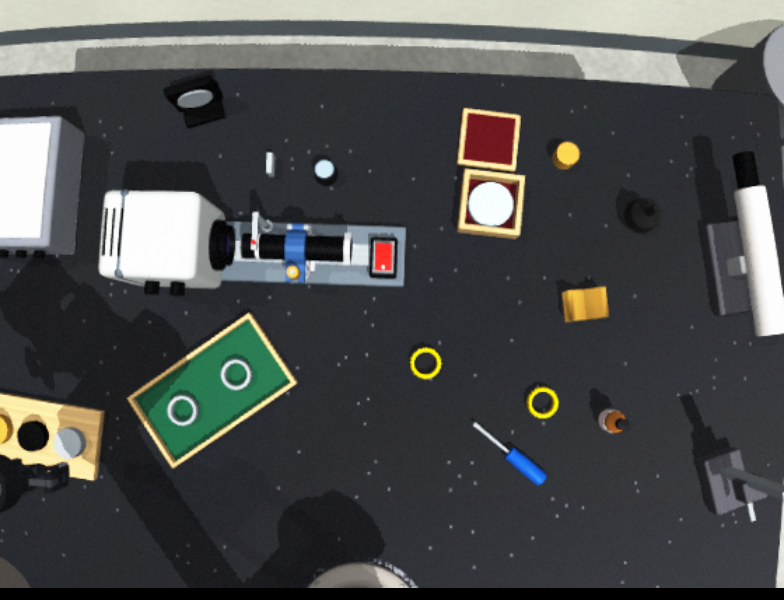

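```bash
python3 -c "
from h import *
print(bot.hand_in())"
```

```text
the job is handed in; nothing more can be done
None
```

The job is done and handed in at about 64 s on the robot's clock. The tube is clamped with its band under the pointer, both lens rings are put away, and the interferometer is on.

- **Clamp and tube:** I swung the bolt out, opened the upper half, laid the tube in with the white band towards the head and slid it under the pointer. I then closed the upper half and set the bolt upright in the slot.
- **Last checks on the clamp:** The band centre was within about 0.5 mm of the pointer along the tube before closing. The last top view read about 1 mm, which is within its noise. The ear is level at its closed height, and the nut is upright over the slot.
- **Switch:** I pressed the rocker only after the bolt was back in the slot. Its tilt now measures +0.21, the "on" side.
- **Rings:** Only two steel rings were in view. Both lie flat on the green felt, with their tops about 23 mm above the plate. I left the two yellow ones and the glass flat alone.

**What went wrong on the way:**
- When I first swung the bolt out, a wrist joint reached the end of its range and the nut slipped free.
- The nut slipped out of the grip again on the way back, so I pushed it upright with closed fingers.
- My first nudge of the tube overshot by 2.5 mm, and I drew it back by its flange.

No final check failed.

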